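# Cap a batch of rock-chip sample cups in the lever press

### The arm

A 6-joint arm with a two-finger parallel gripper is mounted at the origin on a cart in front of the work surface, level with it; the furniture and walls round the work are solid. World frame = base frame: x ahead of the robot, y to its left, z up, the work surface at z = 0. Lengths are in m, angles in rad, forces in N, time in s.
With the tool pointing down it reaches from about 0.425 to 0.925 m from the base axis. Payload 12.5 kg.
Tool frame: the origin (TCP) lies midway between the tips of the shut fingers; the grasp point (between the pads) lies 19 mm behind it; z points along the fingers, y is the line along which they close (so a half turn about z gives the same grasp; the last joint's range is limited). The gripper opens to 85 mm and grips with 20 to 120 N. Pads are 22 mm wide; open, the fingers measure 114 mm over their backs; the gripper's body (76 mm by 85 mm) begins 54 mm behind the grasp point. The pads swing forward as they close: fully open they stand 13 mm farther back than shut.
Start: joints at [-1.387, 0.491, 1.559, -0, 1.092, -0.106], TCP at [0.179, -0.599, 0.231] pointing down, gripper open.
Joint ranges: [-3.1, 3.1], [-0.84, 2.19], [0.05, 2.79], [-1.13, 4.28], [0.06, 2.93], [-2.69, 2.69]. Speed limits (rad/s): [2.22, 2.22, 2.79, 3.14, 3.14, 3.14].

### API

Orientations are given as a unit quaternion [x, y, z, w].
In Python, from cell import bot, read_camera, calibration, workorder gives the robot as it stands.
- The arm moves only by the shell command python3 -m jog 'ROWS' [FORCE]. ROWS is text: rows parted by semicolons, each of 7 numbers parted by spaces: the shift along the world's x, y, z scaled (see below), then the turn, a rotation vector about the world's x, y, z scaled (see below), then the closure, from 0 (fully open) to 1 (shut). A call has 1 to 10 rows; each row is the pose to reach, as a shift and turn from the pose commanded when the call began, turning the shorter way round; what a row does not reach only later rows make up. The controller multiplies each number of a shift by 0.08 m and each number of a turn by 180 degrees. A row lasts 1/8 s, in which the tool goes at most 62.5 mm and 10.7 degrees, less where a joint would pass 70% of its speed; a pose out of reach is approached as far as the arm can. A call with a number of a shift or a turn outside -1 to 1 is refused whole. A call with a gripper value outside its range is refused whole. The fingers move at their own pace and stop on an object; FORCE is the grip in N (left out, the last holds). Time passes only in rows, so rows that repeat a pose let the fingers close. It gives the time, the measured TCP pose, the force, the opening and the grip force at its end, in the units of the state.
- bot.get_obs(): the state, without advancing time (a new reading comes with each control period).
- read_camera(name): name is "scene" or "top"; returns (picture, depth): 384x512x3 uint8, red, green, blue; 384x512 float32, m along the optical axis (not along the pixel's ray), 0 where there is no reading.
- calibration(name): a dict with "fx", "fy", "cx", "cy" (pixels), "world_to_cam" (4x4, takes a point from world to camera coordinates). Camera axes: x right, y up, looking along -z (the intrinsics and any distortion apply to the point x, -y, -z); pixel columns grow to the right and rows downward; lengths in m; the calibration is good to about 2 mm. A picture is of the moment at which its call begins. calibration takes no time and is no camera call.
- workorder.close_job(): hands the job in; it is judged then, once.
The state is a dict: "time_s": time; "qpos": joint angles; "dq": joint speeds; "joint_torque": joint torques, N m; "ee_pos": TCP position; "orientation": TCP orientation; "wrist_force": force on the tool from outside, world axes, zero at the start; "wrist_torque": the same for the moment, N m; "gripper_width": finger opening in m; "grip_force": force on a finger pad.
Only numpy, scipy, OpenCV 4.12 (cv2) and the standard library are available. Lean on these libraries where they do the work, as an engineer would, in place of code of your own. Each camera call takes 0.05 s, during which the arm holds its last target. There are 200 camera calls.

### The job

Sweep all the spilled rock chips off the press's loading plate into the catch tray at its left end, with the scraper block and never with the fingers (they are sharp), and stand the scraper back on the bench. Then stand all the sample cups on the plate, slide it fully home under the press, pull the lever right down so that every cap is pressed fully on, and ease the lever slowly back up, without letting it fly. Finally draw the plate right out and stand the capped cups upright in the white sample tray; never tip a cup over, and leave the other things on the bench alone.

Things in the scene. Friction and masses are not known exactly. Their poses are not given: they have to be found in the camera images.
- press: grey C-frame lever press, fixed, open to the front. Origin on the worktop under its ram; x points to the back, y left, z up. Base 220 mm wide, 24 mm high, from 235 mm in front of the origin to 90 behind; head 112 mm wide, 160 to 246 mm high, front face 37 mm in front of the origin; under it a platen 236 mm wide (y), 84 mm deep, its underside 117 mm above the worktop, 99 with the lever down
- plate_top (a point): middle of the upper face of the press's aluminium loading plate, 48 mm above the worktop, axes as the press. Flat, 250 mm wide (y), 100 mm deep (x); lips 5 mm thick and 6 mm high along the whole front and back edges (90 mm between them); the left and right ends are open. It slides on rails along x, under the platen
- plate_handle (a point): middle of the plate's pull handle: a level steel bar 10 mm thick, 100 mm long (y), 123 mm in front of the plate's middle, its centre 70 mm above the worktop, free air round and under it; can be pinched from above. Pull or push it along the press's x
- plate (a joint): how far the loading plate is pushed in, m: 0 = drawn right out to the front for loading, 0.140 = home against its stop with its middle under the platen. About 3 N of sliding friction, stays where it is left
- lever_grip (a point): middle of the lever's grip: a round level bar 22 mm thick, 92 mm long (along the press's y), at the end of a 145 mm arm on the right side of the press; the arm joins it 58 mm to the left of this point. At rest 38 mm in front of the pivot and 330 mm above the worktop; right down 140 mm in front of the pivot, 152 mm above the worktop. Can be pinched from above and turns freely in the grasp
- lever_pivot (a point): point on the lever's turning axis (parallel to the press's y), level with the middle of the grip, 190 mm above the worktop; the grip runs on a circle of 145 mm about it
- lever (a joint): lever angle, rad: 0 = up at rest (arm leaning forward, 75 degrees above horizontal), grows as it is pulled forward and down, stop at 1.57 (arm 15 degrees below horizontal). Sprung back up: 2 N at the grip at the top, 8 N at the bottom, 1 to 3 N more while pressing caps; let go low it flies up at 3 to 5 rad/s, within 0.3 rad of the top under 2. Drives the platen 11.5 mm down per rad
- catch_tray: open steel chip tray fixed on the worktop at the left end of the drawn-out plate; origin under its middle, axes as the press, 150 mm front to back (x), 130 mm wide (y). Its right wall is 26 mm high and tucked 8 mm under the plate's left end; front and back walls 45 mm, left wall 52 mm high. What is pushed off the plate's left end drops in
- scraper_grip (a point): scraper block: rubber block 36 mm thick (x), 82 mm long (y), 22 mm high, flat below, a thin metal plate on it, and an upright wooden rib 20 mm thick (x), 74 mm long (y) up to 68 mm; this point is in the rib's middle, 48 mm above the underside. Loose, 160 g. Set across the plate (its y along the plate's x) it fits between the lips with 4 mm to spare at each end
- sample_tray: flat white sample tray, fixed, 116 mm (x) by 246 mm (y), floor 4 mm above the worktop, rim 5 mm thick and 10 mm high; origin under its middle; three faint rings along its y axis, 75 mm apart, mark places, but a cup may stand anywhere inside it
- sample_tray_floor (a point): middle of the sample tray's floor, 4 mm above the worktop, axes as the tray
- cup1_centre (a point): white sample cup, upright, straight round body 56 mm wide and 40 mm high with a grey push-on cap of the same width on top; 60 mm tall with the cap still standing proud, 52 mm once it is pressed on. This point is on its axis 30 mm above its underside, z up. Loose, about 175 g; two or three such cups are present (None: absent)
- cap1 (a joint): how far the cap of cup1 is pressed on, m: 0 = standing 8 mm proud (at the start), 0.008 = fully on; takes about 12 N, stays where it is left
- cup2_centre (a point): white sample cup, upright, straight round body 56 mm wide and 40 mm high with a grey push-on cap of the same width on top; 60 mm tall with the cap still standing proud, 52 mm once it is pressed on. This point is on its axis 30 mm above its underside, z up. Loose, about 175 g; two or three such cups are present (None: absent)
- cap2 (a joint): how far the cap of cup2 is pressed on, m: 0 = standing 8 mm proud (at the start), 0.008 = fully on; takes about 12 N, stays where it is left
- cup3_centre (a point): white sample cup, upright, straight round body 56 mm wide and 40 mm high with a grey push-on cap of the same width on top; 60 mm tall with the cap still standing proud, 52 mm once it is pressed on. This point is on its axis 30 mm above its underside, z up. Loose, about 175 g; two or three such cups are present (None: absent)
- cap3 (a joint): how far the cap of cup3 is pressed on, m: 0 = standing 8 mm proud (at the start), 0.008 = fully on; takes about 12 N, stays where it is left
- chip1_centre (a point): rock chip, a flat sharp-edged brownish-grey flake about 33 x 26 x 11 mm, at the start lying on the loading plate; this point is in its middle, 5.5 mm above its flat face. Two to four are present (None: absent)
- chip2_centre (a point): rock chip, a flat sharp-edged brownish-grey flake about 33 x 26 x 11 mm, at the start lying on the loading plate; this point is in its middle, 5.5 mm above its flat face. Two to four are present (None: absent)
- chip3_centre (a point): rock chip, a flat sharp-edged brownish-grey flake about 33 x 26 x 11 mm, at the start lying on the loading plate; this point is in its middle, 5.5 mm above its flat face. Two to four are present (None: absent)
- chip4_centre (a point): rock chip, a flat sharp-edged brownish-grey flake about 33 x 26 x 11 mm, at the start lying on the loading plate; this point is in its middle, 5.5 mm above its flat face. Two to four are present (None: absent)
- dropper_bottle_mark (a point): a small amber dropper bottle with a black top, 34 mm wide and 102 mm tall, standing behind the left part of the work; not part of the job, leave it alone. This point is in its middle
- marker_mark (a point): a black felt marker lying on the right, 131 mm long and 17 mm thick; not part of the job, leave it alone. This point is in its middle
Mind the look-alikes: they are no part of the job. What is shaped like the part that bears cup1_centre but blue or green is not meant. Leave any red look-alike of the part that bears cup2_centre alone.

How it is judged:
On the way, in this order (a step that is already met when the one before it is completed fails the run):
1. all rock chips lie in the catch tray (x of chip1_centre in the frame of catch_tray between -0.075 and 0.075 m and y of chip1_centre in the frame of catch_tray between -0.065 and 0.065 m and height (world z) of each of chip1_centre, chip2_centre, chip3_centre, chip4_centre below 0.04 m and x of chip2_centre in the frame of catch_tray between -0.075 and 0.075 m and y of chip2_centre in the frame of catch_tray between -0.065 and 0.065 m and x of chip3_centre in the frame of catch_tray between -0.075 and 0.075 m and y of chip3_centre in the frame of catch_tray between -0.065 and 0.065 m and x of chip4_centre in the frame of catch_tray between -0.075 and 0.075 m and y of chip4_centre in the frame of catch_tray between -0.065 and 0.065 m), for 0.2 s.
2. the cups stand upright on the plate, caps not yet pressed on, and the plate is home under the press (value of joint plate above 0.134 m and value of joint lever below 0.3 rad and x of cup1_centre in the frame of plate_top between -0.03 and 0.03 m and y of cup1_centre in the frame of plate_top between -0.112 and 0.112 m and z of cup1_centre in the frame of plate_top between 0.026 and 0.034 m and angle between each of cup1_centre, cup2_centre, cup3_centre's own z axis and vertical below 0.12 rad and value of joint each of cap1, cap2, cap3 below 0.004 m and x of cup2_centre in the frame of plate_top between -0.03 and 0.03 m and y of cup2_centre in the frame of plate_top between -0.112 and 0.112 m and z of cup2_centre in the frame of plate_top between 0.026 and 0.034 m and x of cup3_centre in the frame of plate_top between -0.03 and 0.03 m and y of cup3_centre in the frame of plate_top between -0.112 and 0.112 m and z of cup3_centre in the frame of plate_top between 0.026 and 0.034 m), for 0.2 s.
3. with the plate home, the lever is pulled right down and every cap is pressed on (value of joint plate above 0.132 m and value of joint lever above 1.45 rad and value of joint each of cap1, cap2, cap3 above 0.0062 m), for 0.2 s.
4. the lever is back up, the cups still on the plate (value of joint lever below 0.1 rad and x of cup1_centre in the frame of plate_top between -0.03 and 0.03 m and y of cup1_centre in the frame of plate_top between -0.112 and 0.112 m and x of cup2_centre in the frame of plate_top between -0.03 and 0.03 m and y of cup2_centre in the frame of plate_top between -0.112 and 0.112 m and x of cup3_centre in the frame of plate_top between -0.03 and 0.03 m and y of cup3_centre in the frame of plate_top between -0.112 and 0.112 m), for 0.2 s.
At the end, for the whole second after the job is handed in: All chips lie in the catch tray; all cups stand upright (7 degrees) on the sample tray inside its rim, caps on (at least 6.2 of 8 mm); lever up (under 0.1 rad), plate out (within 20 mm), scraper standing upright on the worktop; all at rest (all of step 1 and x of cup1_centre in the frame of sample_tray_floor between -0.035 and 0.035 m and y of cup1_centre in the frame of sample_tray_floor between -0.1 and 0.1 m and z of cup1_centre in the frame of sample_tray_floor between 0.026 and 0.035 m and angle between each of cup1_centre, cup2_centre, cup3_centre, scraper_grip's own z axis and vertical below 0.12 rad and linear speed of each of cup1, cup2, cup3, scraper below 0.02 m/s and value of joint each of cap1, cap2, cap3 above 0.0062 m and x of cup2_centre in the frame of sample_tray_floor between -0.035 and 0.035 m and y of cup2_centre in the frame of sample_tray_floor between -0.1 and 0.1 m and z of cup2_centre in the frame of sample_tray_floor between 0.026 and 0.035 m and x of cup3_centre in the frame of sample_tray_floor between -0.035 and 0.035 m and y of cup3_centre in the frame of sample_tray_floor between -0.1 and 0.1 m and z of cup3_centre in the frame of sample_tray_floor between 0.026 and 0.035 m and value of joint lever below 0.1 rad and value of joint plate below 0.02 m and height (world z) of scraper_grip below 0.056 m); the robot touches nothing.
It fails at once if a chip was handled with the fingers (contact force between the fingers and chip1 above 1 N or contact force between the fingers and chip2 above 1 N or contact force between the fingers and chip3 above 1 N or contact force between the fingers and chip4 above 1 N).
It fails at once if the lever was let fly up (faster than 2.5 rad/s) (velocity of joint lever below -2.5 rad/s).
It fails at once if a cup was tipped over (angle between any of cup1_centre, cup2_centre, cup3_centre's own z axis and vertical above 0.9 rad).
It fails at once if a bystander (dropper bottle, marker) was pushed more than 40 mm (distance of any of dropper_bottle_mark, marker_mark from where it was at the start of the episode above 0.04 m).
Of cup1, cup2, cup3 only 2 to 3 are there at a start; the rules pass over those that are not, and their reading is None.
Of chip1, chip2, chip3, chip4 only 2 to 4 are there at a start; the rules pass over those that are not, and their reading is None.
At some moment in a run one of cup1, cup2, cup3, scraper may be knocked a few centimetres aside while the robot is not near it.
It also fails if it takes over 210 s, if anything falls off the work surface, if the arm or the gripper's body presses on something with over 40 N, if the wrist force passes 120 N, or if a joint passes its speed limit or range.

## Working session

There is one attempt and no reset: what is moved stays moved. The work goes in short steps, Python scripts to look and compute and a shell command to move; the robot and the scene stay as the last step left them, time stands still between calls to the robot, and variables do not carry over. Pictures are saved under pics/ and viewed, at most 14 in all, crops included, and the job is handed in when it is done.

```bash
ls; mkdir -p pics; cat > h.py <<'E'
import numpy as np, cv2
from cell import bot, read_camera, calibration, workorder
def shot(name,tag):
    im,d=read_camera(name); np.savez(f'{tag}.npz',im=im,d=d)
    cv2.imwrite(f'pics/{tag}.png',im[:,:,::-1]); return im,d
def P(name,tag,u,v,z=None,r=1):
    """pixel -> world; by depth, or on plane height z"""
    c=calibration(name); d=np.load(f'{tag}.npz')['d']
    T=np.linalg.inv(np.array(c['world_to_cam']))
    ray=np.array([(u-c['cx'])/c['fx'],-(v-c['cy'])/c['fy'],-1])
    if z is None:
        w=d[int(v)-r:int(v)+r+1,int(u)-r:int(u)+r+1]; w=w[w>0]; p=ray*np.median(w)
        return T[:3,:3]@p+T[:3,3]
    o=T[:3,3]; q=T[:3,:3]@ray; return o+q*(z-o[2])/q[2]
E
python3 - <<'E'
from h import *
for n in('scene','top'):
    im,d=shot(n,n+'0'); c=calibration(n); print(n,{k:(v if not hasattr(v,'shape') else v.round(3).tolist()) for k,v in c.items()})
print(bot.get_obs())
for n in('scene','top'):
    cv2.imwrite(f'pics/{n}0b.png',cv2.resize(cv2.imread(f'pics/{n}0.png'),(800,600),interpolation=cv2.INTER_CUBIC))
E
```

```text
pics
scene {'fx': 358.00097590422735, 'fy': 358.00097590422735, 'cx': 256.87576407189084, 'cy': 197.03103176872597, 'world_to_cam': [[0.878, -0.478, 0.001, -0.494], [0.252, 0.463, 0.85, -0.237], [-0.407, -0.746, 0.527, -1.401], [0.0, 0.0, 0.0, 1.0]]}
top {'fx': 384.0033867850995, 'fy': 384.0033867850995, 'cx': 253.49184920225238, 'cy': 196.80540778683832, 'world_to_cam': [[-0.501, -0.865, -0.003, 0.157], [0.835, -0.485, 0.259, -0.56], [-0.226, 0.127, 0.966, -1.686], [0.0, 0.0, 0.0, 1.0]]}
{'time_s': 0.1, 'qpos': array([-1.38659348e+00,  4.91480069e-01,  1.55940453e+00, -3.00422108e-05,
        1.09169748e+00, -1.05612451e-01]), 'dq': array([ 0.0001187 , -0.00142726, -0.00245728,  0.00022584, -0.00278423,
       -0.0003572 ]), 'joint_torque': array([ 4.71229374e-03, -6.19445658e+01, -2.62027073e+01, -1.41844220e-05,
        2.84771231e-03, -2.23391140e-05]), 'ee_pos': array([ 0.1785792 , -0.59872874,  0.2307926 ]), 'orientation': array([ 9.89518124e-01,  1.44407887e-01, -3.27510162e-05, -4.93807542e-04]), 'wrist_force': array([ 0.30303541, -0.65091496,  0.8845762 ]), 'wrist_torque': array([ 0.01824671, -0.00857482, -0.00233994]), 'grip_force': 0.0, 'gripper_width': 0.08534386536598089}
```

View pics/top0b.png

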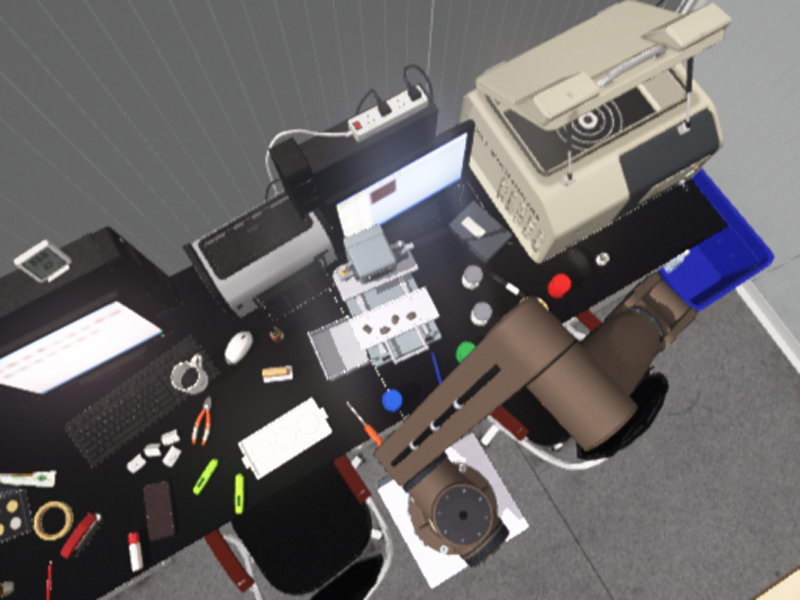

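View pics/scene0b.png

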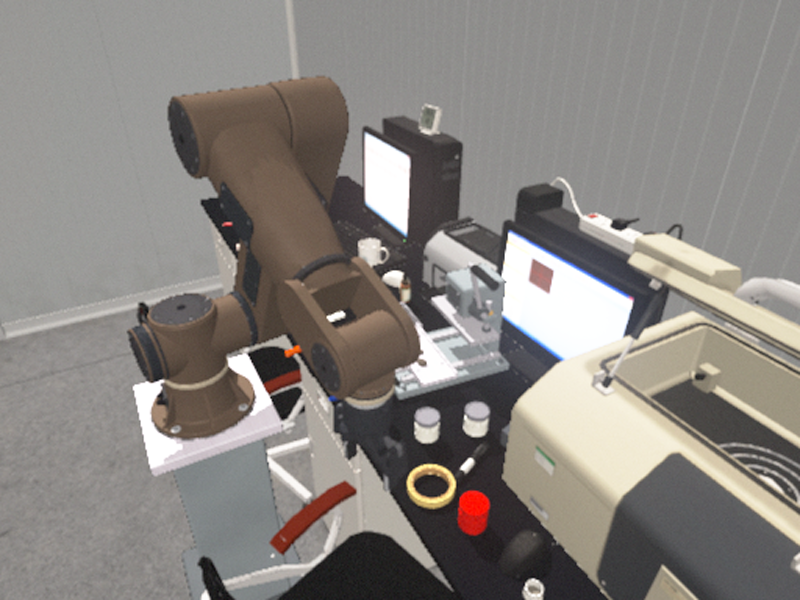

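The overview shows two white cups at about (472,277) and (480,313). Blue, green and red look-alikes are at (392,400), (466,352) and (559,286). The plate with chips is at about (390,322), the sample tray at (285,438) and the scraper candidate at (277,373). I'll enlarge the work area to confirm.

```bash
python3 - <<'E'
from h import *
im=cv2.imread('pics/top0.png')
# crop u 150..350, v 140..290  x4
cv2.imwrite('pics/c1.png',cv2.resize(im[140:290,150:350],(800,600),interpolation=cv2.INTER_CUBIC))
E
```

```text
(no output)
```

View pics/c1.png

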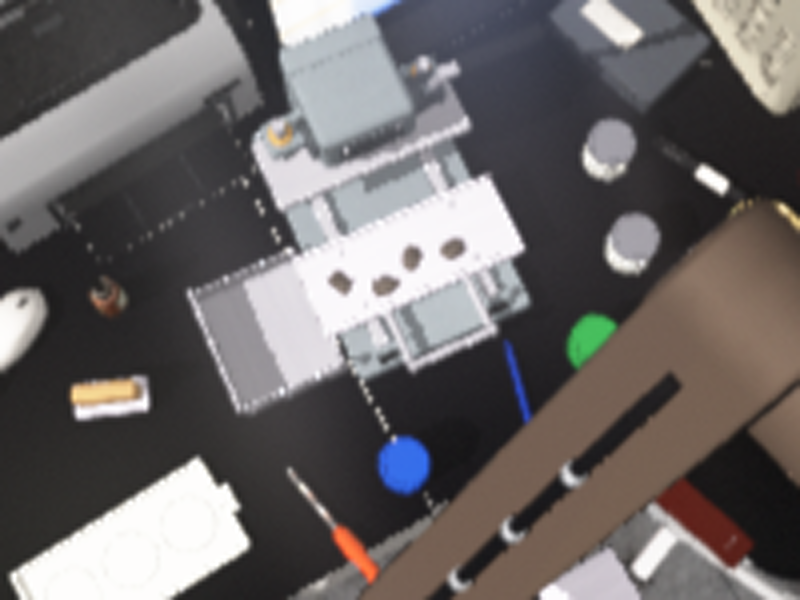

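Crop c1 (4x, offset 150,140) shows:
- **Cups:** grey-capped white cups at (611,140) and (635,237). Both are white, so they fit the description. Blue (404,463) and green (592,340) are look-alikes.
- **Chips:** four, at (341,281), (386,285), (412,257) and (453,247).
- **Scraper:** orange rib on a pale block at (107,393). It fits.
- **Sample tray:** bottom left.

Next I'll work out the positions.

```bash
python3 - <<'E'
from h import *
def c(x,y,z): 
    u,v=150+x/4-.4,140+y/4-.4
    return P('top','top0',u,v,z)[:3].round(4), P('top','top0',round(u),round(v)).round(3)
for n,x,y,z in [('cupA',611,140,.06),('cupB',635,237,.06),('plBL',295,250,.054),('plBR',489,178,.054),('plFR',525,245,.054),('plFL',330,333,.054),
 ('hR',495,328,.075),('hL',413,366,.075),('ctBL',190,292,.05),('ctFL',247,410,.05),('scr ribL',72,396,.068),('scr ribR',140,389,.068),('blkFL',78,418,.022),('blkFR',150,408,.022),('blkBR',147,377,.022),('stBR',200,460,.01),('stFR',248,540,.01),('stBL',10,575,.01),('ring1',188,523,.004),('ring2',131,557,.004),
 ('chip1',341,281,.058),('chip2',386,285,.058),('chip3',412,257,.058),('chip4',453,247,.058),('grip',440,72,.33),('gripend',457,68,.33),('headFL',330,155,.246),('headFR',410,118,.246),('bottle',107,296,.09),('blue',404,463,.06),('green',592,340,.06)]:
    print(n,*c(x,y,z))
# sample tray by image colour
im=np.load('top0.npz')['im'].astype(int); d=np.load('top0.npz')['d']
m=((im.min(2)>200)).astype(np.uint8); m[:250]=0; m[:, :140]=0;m[:,215:]=0
n,l,s,ce=cv2.connectedComponentsWithStats(m); k=1+s[1:,4].argmax(); print(s[k],ce[k])
r=cv2.minAreaRect(np.argwhere(l==k)[:,::-1].astype(np.float32)); print([P('top','top0',*q,.01).round(4).tolist() for q in cv2.boxPoints(r)])
E
```

```text
cupA [ 0.5453 -0.3995  0.06  ] [ 0.544 -0.397  0.061]
cupB [ 0.4316 -0.3611  0.06  ] [ 0.432 -0.359  0.06 ]
plBL [ 0.6164 -0.0147  0.054 ] [ 0.629 -0.016  0.01 ]
plBR [ 0.5786 -0.253   0.054 ] [ 0.581 -0.256  0.045]
plFR [ 0.4882 -0.2476  0.054 ] [ 0.497 -0.258  0.002]
plFL [ 0.511 -0.002  0.054] [ 0.514 -0.002  0.039]
hR [ 0.4186 -0.1645  0.075 ] [ 0.418 -0.163  0.071]
hL [ 0.4275 -0.063   0.075 ] [ 0.429 -0.064  0.068]
ctBL [0.6345 0.1136 0.05  ] [0.633 0.115 0.05 ]
ctFL [0.4818 0.1218 0.05  ] [0.488 0.124 0.025]
scr ribL [0.5905 0.2832 0.068 ] [0.589 0.283 0.063]
scr ribR [0.5593 0.2137 0.068 ] [0.567 0.216 0.03 ]
blkFL [0.5759 0.2942 0.022 ] [0.581 0.297 0.003]
blkFR [0.5447 0.2176 0.022 ] [0.548 0.221 0.001]
blkBR [0.5783 0.204  0.022 ] [0.583 0.207 0.003]
stBR [0.4656 0.1966 0.01  ] [0.464 0.196 0.004]
stFR [0.3591 0.192  0.01  ] [0.357 0.192 0.003]
stBL [0.4591 0.4415 0.01  ] [0.461 0.442 0.006]
ring1 [0.4106 0.2423 0.004 ] [0.41  0.24  0.008]
ring2 [0.4094 0.3157 0.004 ] [0.41  0.317 0.005]
chip1 [ 0.5568 -0.0424  0.058 ] [ 0.555 -0.043  0.06 ]
chip2 [ 0.5268 -0.0847  0.058 ] [ 0.526 -0.084  0.061]
chip3 [ 0.5405 -0.127   0.058 ] [ 0.539 -0.128  0.056]
chip4 [ 0.527  -0.1738  0.058 ] [ 0.528 -0.175  0.061]
grip [ 0.6322 -0.2141  0.33  ] [ 0.628 -0.214  0.335]
gripend [ 0.6273 -0.231   0.33  ] [ 0.624 -0.229  0.336]
headFL [ 0.6373 -0.0853  0.246 ] [ 0.648 -0.089  0.216]
headFR [ 0.6307 -0.1779  0.246 ] [ 0.639 -0.182  0.222]
bottle [0.6663 0.1956 0.09  ] [0.672 0.199 0.068]
blue [ 0.3406 -0.0011  0.06  ] [ 0.341 -0.004  0.058]
green [ 0.3538 -0.2546  0.06  ] [ 0.351 -0.255  0.061]
[ 153  255   59   51 1476] [181.95392954 279.95054201]
[[0.4587, 0.4562, 0.01], [0.4698, 0.1877, 0.01], [0.3512, 0.1806, 0.01], [0.3427, 0.4453, 0.01]]
```

```bash
cat >> h.py <<'E'
def cloud(name,tag):
    c=calibration(name); d=np.load(f'{tag}.npz')['d']; T=np.linalg.inv(np.array(c['world_to_cam']))
    v,u=np.mgrid[:384,:512]; p=np.stack([(u-c['cx'])/c['fx'],-(v-c['cy'])/c['fy'],-np.ones_like(d)],-1)*d[...,None]
    return p@T[:3,:3].T+T[:3,3]
def rect(p,tag=''):
    c,s,a=cv2.minAreaRect(p[:,:2].astype(np.float32)); m=p.mean(0)
    e,V=np.linalg.eigh(np.cov(p[:,:2].T)); L=V[:,1]; print(tag,len(p),'rect',np.round(c,4),np.round(s,4),round(a,2),'mean',m.round(4),'long axis deg',round(float(np.degrees(np.arctan2(L[1],L[0])))%180,2))
E
python3 - <<'E'
from h import *
X=cloud('top','top0'); im=np.load('top0.npz')['im'].astype(int)
def box(x0,x1,y0,y1,z0,z1): return (X[...,0]>x0)&(X[...,0]<x1)&(X[...,1]>y0)&(X[...,1]<y1)&(X[...,2]>z0)&(X[...,2]<z1)
rect(X[box(.46,.64,-.27,.03,.044,.066)],'plate')
rect(X[box(.40,.46,-.2,-.04,.055,.085)],'handle')
rect(X[box(.52,.63,.18,.32,.045,.08)],'rib')
rect(X[box(.5,.63,.18,.32,.012,.08)],'block')
rect(X[box(.6,.8,-.22,-.04,.23,.26)],'head')
rect(X[box(.5,.8,-.30,-.20,.30,.36)],'grip')
rect(X[box(.5,.6,-.45,-.35,.045,.07)],'cupA')
rect(X[box(.38,.48,-.41,-.31,.045,.07)],'cupB')
m=((im.min(2)>200))&box(.3,.5,.15,.5,-.02,.03); rect(X[m],'stray')
E
```

```text
plate 1075 rect [ 0.5435 -0.1148] [0.2807 0.163 ] 89.65 mean [ 0.5453 -0.1251  0.0513] long axis deg 84.35
handle 60 rect [ 0.4382 -0.1155] [0.1097 0.0374] 86.39 mean [ 0.4264 -0.1152  0.0727] long axis deg 85.43
rib 83 rect [0.5788 0.2485] [0.0715 0.0207] 66.81 mean [0.5769 0.2487 0.065 ] long axis deg 66.32
block 161 rect [0.5702 0.2406] [0.0945 0.0974] 8.58 mean [0.574  0.2468 0.0456] long axis deg 70.33
head 744 rect [ 0.6997 -0.1543] [0.1382 0.1266] 85.59 mean [ 0.6991 -0.1416  0.2467] long axis deg 7.2
grip 113 rect [ 0.6257 -0.2552] [0.0903 0.0206] 85.57 mean [ 0.6245 -0.2574  0.3384] long axis deg 83.64
cupA 115 rect [ 0.5421 -0.3992] [0.0538 0.0547] 67.12 mean [ 0.5427 -0.3983  0.0598] long axis deg 153.73
cupB 119 rect [ 0.4323 -0.3627] [0.0515 0.055 ] 59.18 mean [ 0.4323 -0.3609  0.059 ] long axis deg 122.62
stray 1471 rect [0.4061 0.319 ] [0.1175 0.2698] 2.31 mean [0.4059 0.3188 0.0059] long axis deg 92.14
```

Press yaw is about -4.8°, plate centre about (0.547,-0.125), and scraper at (0.577,0.249) with its long axis at 66.5°. I'm going to the scraper high, in front of the press.

```bash
J="python3 -m jog"
python3 -m jog '0.5 0.5 0.3 0 0 0 0; 0.9 1 0.6 0 0 0 0; 0.9 1 0.6 0 0 0 0'
python3 -m jog '0.5 0.5 0 0 0 0 0; 1 1 0 0 0 0 0; 1 1 0 0 0 0 0' 
python3 -m jog '0.25 0.5 0 0 0 0.03 0; 0.5 1 0 0 0 0.055 0; 0.5 1 0 0 0 0.055 0'
python3 -m jog '0.2 0.5 0 0 0 0.03 0; 0.4 1 0 0 0 0.055 0; 0.4 1 0 0 0 0.055 0'
python3 -m jog '0.15 0.5 0 0 0 0.03 0; 0.3 1 0 0 0 0.055 0; 0.3 1 0 0 0 0.055 0'
python3 -m jog '0.05 0.5 0 0 0 0.03 0; 0.1 1 0 0 0 0.055 0; 0.1 1 0 0 0 0.055 0'
python3 -m jog '0.05 0.5 0 0 0 0.03 0; 0.1 1 0 0 0 0.058 0; 0.1 1 0 0 0 0.058 0'
python3 -m jog '0.15 0.5 0 0 0 0 0; 0.3 1 0 0 0 0 0; 0.3 1 0 0 0 0 0'
python3 -m jog '0.25 0.5 0 0 0 0 0; 0.5 1 0 0 0 0 0; 0.5 1 0 0 0 0 0'
python3 -m jog '0.25 0.5 0 0 0 0 0; 0.5 1 0 0 0 0 0; 0.5 1 0 0 0 0 0; 0.5 1 0 0 0 0 0'
```

```text
time_s: 0.48
ee_pos: [0.2525, -0.5172, 0.2812]
orientation: [0.989, 0.146, 0.0, 0.001]
wrist_force: [-0.4, -0.3, 1.0]
gripper_width: 0.0853
grip_force: 0.0
time_s: 0.85
ee_pos: [0.3322, -0.4372, 0.2789]
orientation: [0.989, 0.146, -0.0, -0.0]
wrist_force: [-0.3, -0.9, -0.2]
gripper_width: 0.0852
grip_force: 0.0
time_s: 1.23
ee_pos: [0.3708, -0.358, 0.279]
orientation: [0.973, 0.23, -0.0, -0.0]
wrist_force: [0.1, -0.7, -0.7]
gripper_width: 0.0851
grip_force: 0.0
time_s: 1.6
ee_pos: [0.4028, -0.2786, 0.2791]
orientation: [0.95, 0.313, -0.0, -0.0]
wrist_force: [0.8, -0.7, 0.4]
gripper_width: 0.0852
grip_force: 0.0
time_s: 1.98
ee_pos: [0.4268, -0.199, 0.2792]
orientation: [0.919, 0.394, -0.0, 0.0]
wrist_force: [0.1, -0.8, 0.3]
gripper_width: 0.0857
grip_force: 0.0
time_s: 2.35
ee_pos: [0.4348, -0.1192, 0.2793]
orientation: [0.882, 0.471, -0.0, 0.0]
wrist_force: [0.4, 0.0, 0.9]
gripper_width: 0.0855
grip_force: 0.0
time_s: 2.72
ee_pos: [0.4431, -0.0393, 0.2792]
orientation: [0.836, 0.549, -0.0, 0.0]
wrist_force: [0.2, -0.2, 0.4]
gripper_width: 0.0857
grip_force: 0.0
time_s: 3.1
ee_pos: [0.4677, 0.0406, 0.2791]
orientation: [0.836, 0.549, -0.0, 0.0]
wrist_force: [0.0, -1.1, -0.3]
gripper_width: 0.0855
grip_force: 0.0
time_s: 3.48
ee_pos: [0.5081, 0.1205, 0.2788]
orientation: [0.836, 0.549, -0.0, 0.0]
wrist_force: [-0.7, -1.0, 0.1]
gripper_width: 0.0851
grip_force: 0.0
time_s: 3.98
ee_pos: [0.5467, 0.1989, 0.279]
orientation: [0.836, 0.549, -0.0, 0.0]
wrist_force: [-0.4, -0.4, -1.0]
gripper_width: 0.0856
grip_force: 0.0
```

```bash
python3 - <<'E'
from h import *
shot('top','top1');im,d=shot('scene','scene1')
cv2.imwrite('pics/scene1b.png',cv2.resize(im[:,:,::-1],(800,600),interpolation=cv2.INTER_CUBIC))
im=cv2.imread('pics/top1.png'); cv2.imwrite('pics/c2.png',cv2.resize(im[140:320,140:380],(800,600),interpolation=cv2.INTER_CUBIC))
E
```

```text
(no output)
```

View pics/c2.png

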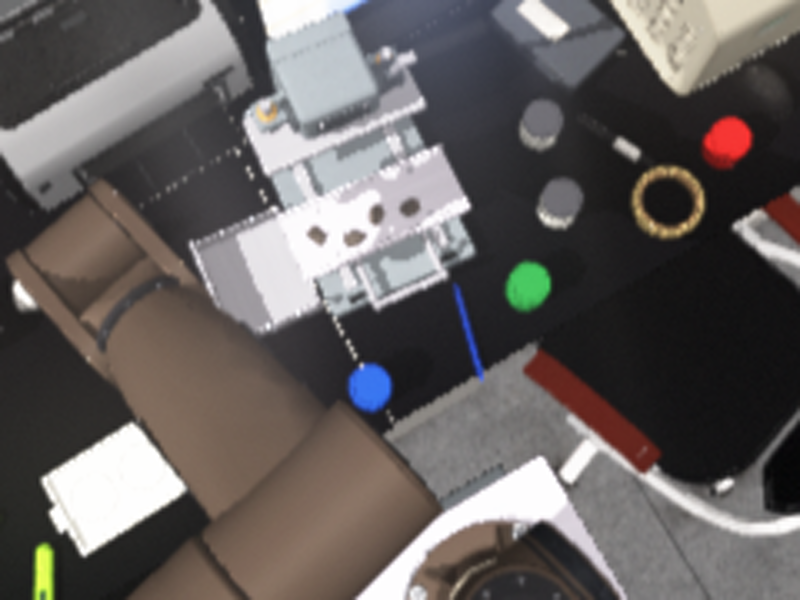

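The view shows only two white cups, at (541,123) and (559,203), plus four chips on the plate and no hidden third cup. I'll descend on the scraper and grip it.

```bash
python3 -m jog '0.2 0.3 -0.3 0 0 0 0; 0.39 0.59 -0.8 0 0 0 0; 0.39 0.59 -1 0 0 0 0' >/dev/null
python3 -m jog '0 0 -0.4 0 0 0 0; 0 0 -0.8 0 0 0 0; 0 0 -1 0 0 0 0' >/dev/null
python3 -m jog '0 0 -0.3 0 0 0 0; 0 0 -0.6 0 0 0 0; 0 0 -0.9 0 0 0 0; 0 0 -1 0 0 0 0; 0 0 -1 0 0 0 0' 
python3 -m jog '0 0 -0.1 0 0 0 0; 0 0 -0.11 0 0 0 0.4; 0 0 -0.11 0 0 0 1; 0 0 -0.11 0 0 0 1; 0 0 -0.11 0 0 0 1; 0 0 -0.11 0 0 0 1; 0 0 -0.11 0 0 0 1; 0 0 -0.11 0 0 0 1' 60
```

```text
time_s: 5.45
ee_pos: [0.5781, 0.248, 0.0398]
orientation: [0.836, 0.549, 0.0, 0.0]
wrist_force: [-0.3, 0.6, -0.6]
gripper_width: 0.0853
grip_force: 0.0
time_s: 6.45
ee_pos: [0.578, 0.2483, 0.0307]
orientation: [0.836, 0.549, 0.0, 0.0]
wrist_force: [-0.0, -0.5, 4.1]
gripper_width: 0.0194
grip_force: 60.3
```

Scraper held (width 19.4 mm). I'll lift it and refine the plate's pose from the edges.

```bash
python3 -m jog '0 0 0.5 0 0 0 1; 0 0 1 0 0 0 1; 0 0 1 0 0 0 1' >/dev/null
python3 -m jog '0 0 0.5 0 0 0 1; 0 0 1 0 0 0 1; 0 0 1 0 0 0 1' 
python3 - <<'E'
from h import *
im=np.load('top1.npz')['im']; g=cv2.cvtColor(im,cv2.COLOR_RGB2GRAY).astype(np.float32)
c=calibration('top'); W=np.array(c['world_to_cam'])
from scipy.ndimage import map_coordinates
def proj(p):
    q=(W[:3,:3]@p.T).T+W[:3,3]; return c['cx']+c['fx']*q[:,0]/-q[:,2], c['cy']-c['fy']*q[:,1]/-q[:,2]
th=np.radians(-4.8); ex=np.array([np.cos(th),np.sin(th),0]); ey=np.array([-np.sin(th),np.cos(th),0]); o=np.array([.547,-.125,.054])
t=np.arange(-.085,.086,.0005)
def prof(y0,y1):
    acc=0
    for y in np.arange(y0,y1,.002):
        u,v=proj(o+t[:,None]*ex+y*ey); acc=acc+map_coordinates(g,[v,u],order=1)
    return acc/len(np.arange(y0,y1,.002))
for y0,y1 in[(-.115,-.085),(-.085,-.05),(-.05,0),(0,.04),(.04,.08),(.08,.115)]:
    p=prof(y0,y1); dg=np.gradient(p)
    b=(t>.03); f=t<-.03
    print(round((y0+y1)/2,3),'front edges',t[f][np.argsort(-dg[f])[:3]].round(4),'back',t[b][np.argsort(dg[b])[:3]].round(4), p[::20].astype(int))
s=np.arange(-.16,.16,.0005)
acc=0
for x in np.arange(-.03,.03,.003):
    u,v=proj(o+x*ex+s[:,None]*ey-[0,0,.006]); acc=acc+map_coordinates(g,[v,u],order=1)
dg=np.gradient(acc); r=s<-.1; print('right end',s[r][np.argsort(-dg[r])[:3]]); r=s>.1; print('left end',s[r][np.argsort(-abs(dg[r]))[:3]])
E
```

```text
time_s: 7.2
ee_pos: [0.5785, 0.2485, 0.1922]
orientation: [0.836, 0.549, 0.002, 0.001]
wrist_force: [-0.1, 0.2, -2.0]
gripper_width: 0.0192
grip_force: 59.9
-0.1 front edges [-0.0535 -0.054  -0.053 ] back [0.0495 0.05   0.049 ] [127 135 135 178 246 226 194 193 193 195 194 193 214 227 116 142 145 137]
-0.068 front edges [-0.053  -0.0535 -0.0525] back [0.05   0.0505 0.0495] [177 178 165 193 243 197 174 157 176 197 196 193 202 210 146 181 197 195]
-0.025 front edges [-0.0525 -0.053  -0.052 ] back [0.0855 0.05   0.0505] [202 151 137 150 201 202 176 149 157 181 215 214 212 208 179 192 195 177]
0.02 front edges [-0.049  -0.0495 -0.0485] back [0.03   0.0305 0.0525] [177 175 147 142 209 228 197 194 219 240 251 246 204 216 204 197 197 190]
0.06 front edges [-0.0475 -0.048  -0.047 ] back [0.052  0.0525 0.0515] [201 209 200 173 233 242 209 220 234 235 248 251 248 243 201 187 195 201]
0.098 front edges [-0.05   -0.0505 -0.0495] back [0.053  0.0525 0.052 ] [174 188 185 183 247 251 251 247 213 194 220 251 251 244 189 177 176 173]
right end [-0.126  -0.1265 -0.1255]
left end [0.1235 0.124  0.123 ]
```

```bash
python3 -m jog '-0.2 -0.5 0 0 0 -0.033 1; -0.3 -1 0 0 0 -0.067 1; -0.3 -1 0 0 0 -0.067 1' >/dev/null
python3 -m jog '-0.1 -0.5 0 0 0 -0.033 1; -0.2 -1 0 0 0 -0.067 1; -0.2 -1 0 0 0 -0.067 1' >/dev/null
python3 -m jog '0 -0.5 0 0 0 -0.033 1; -0.1 -1 0 0 0 -0.067 1; -0.1 -1 0 0 0 -0.067 1' >/dev/null
python3 -m jog '0 -0.5 0 0 0 -0.033 1; 0 -1 0 0 0 -0.067 1; 0 -1 0 0 0 -0.067 1' >/dev/null
python3 -m jog '0 -0.5 0 0 0 -0.033 1; 0 -1 0 0 0 -0.067 1; 0 -1 0 0 0 -0.067 1' >/dev/null
python3 -m jog '0 -0.5 0 0 0 -0.033 1; 0.09 -1 0 0 0 -0.066 1; 0.09 -1 0 0 0 -0.066 1; 0.09 -1 0 0 0 -0.066 1' 
python3 -m jog '0 0 -0.4 0 0 0 1; 0 0 -0.7 0 0 0 1; 0 0 -0.9 0 0 0 1; 0 0 -0.9 0 0 0 1' 
python3 - <<'E'
from h import *
shot('top','top2'); im=cv2.imread('pics/top2.png'); cv2.imwrite('pics/c3.png',cv2.resize(im[160:260,200:300],(600,600),interpolation=cv2.INTER_CUBIC))
E
```

```text
time_s: 9.57
ee_pos: [0.5372, -0.2299, 0.19]
orientation: [0.999, -0.047, -0.0, -0.0]
wrist_force: [-0.2, 0.1, -1.7]
gripper_width: 0.0193
grip_force: 59.6
time_s: 10.07
ee_pos: [0.5369, -0.2307, 0.1178]
orientation: [0.999, -0.047, -0.001, -0.0]
wrist_force: [-0.3, 0.0, -1.7]
gripper_width: 0.0196
grip_force: 59.9
```

View pics/c3.png

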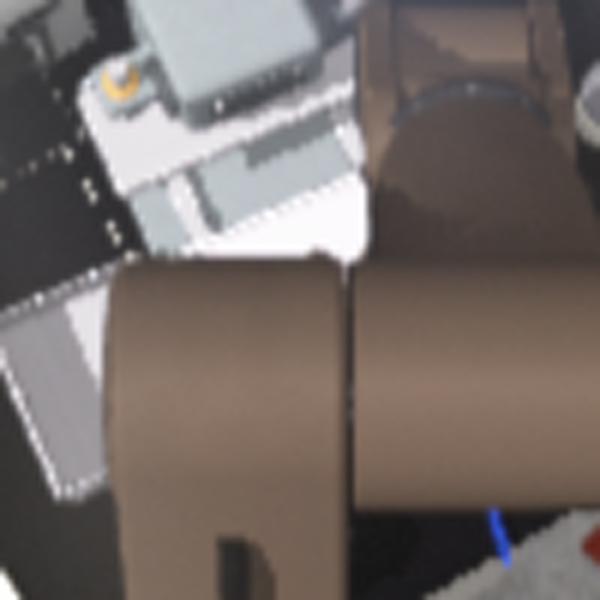

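The top view is blocked by the arm, so I'll use the scene camera.

```bash
python3 - <<'E'
from h import *
shot('scene','scene2'); c=calibration('scene'); W=np.array(c['world_to_cam'])
q=W[:3,:3]@np.array([.537,-.23,.09])+W[:3,3]; u,v=c['cx']+c['fx']*q[0]/-q[2], c['cy']-c['fy']*q[1]/-q[2]; print(u,v)
im=cv2.imread('pics/scene2.png'); u,v=int(u),int(v); print(u-50,v-40); cv2.imwrite('pics/c4.png',cv2.resize(im[v-40:v+35,u-50:u+50],(800,600),interpolation=cv2.INTER_CUBIC))
E
```

```text
279.2374380461185 230.6916762294415
229 190
```

View pics/c4.png

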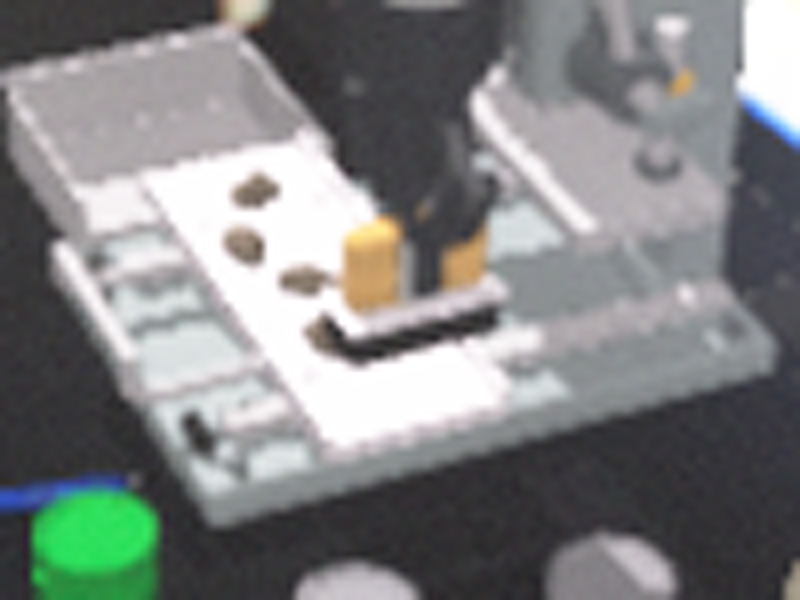

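```bash
python3 - <<'E'
from h import *
C=np.array([.5474,-.1262]);th=np.radians(-5.5);ex=np.array([np.cos(th),np.sin(th)]);ey=np.array([-ex[1],ex[0]])
for n,x,y,z in[('scr front bottom',343,364,.0875),('scr back bottom',502,330,.0875),('scr metal f',347,338,.111),('scr metal b',508,292,.111),('pl FR',325,432,.054),('pl FR48',328,447,.048),('plBR48',508,405,.048),('plFL',145,178,.054),('plBR',505,383,.054)]:
    p=P('scene','scene2',229+x/8-.4,190+y/8-.4,z); d=p[:2]-C; print(n,p.round(4),'plate x,y',(d@ex).round(4),(d@ey).round(4))
E
```

```text
scr front bottom [ 0.4978 -0.2368  0.0875] plate x,y -0.0388 -0.1149
scr back bottom [ 0.58   -0.2508  0.0875] plate x,y 0.0444 -0.1209
scr metal f [ 0.4938 -0.2463  0.111 ] plate x,y -0.0418 -0.1247
scr metal b [ 0.5812 -0.2521  0.111 ] plate x,y 0.0457 -0.1221
pl FR [ 0.4855 -0.2419  0.054 ] plate x,y -0.0505 -0.1211
pl FR48 [ 0.4848 -0.2462  0.048 ] plate x,y -0.0508 -0.1254
plBR48 [ 0.5794 -0.2608  0.048 ] plate x,y 0.0448 -0.1309
plFL [ 0.509  -0.0052  0.054 ] plate x,y -0.0498 0.1168
plBR [ 0.5833 -0.2516  0.054 ] plate x,y 0.0477 -0.1214
```

```bash
python3 -m jog '-0.03 0 -0.1 0 0 0 1; -0.03 0 -0.2 0 0 0 1; -0.03 0 -0.3 0 0 0 1; -0.03 0 -0.4 0 0 0 1; -0.03 0 -0.45 0 0 0 1; -0.03 0 -0.45 0 0 0 1' 
python3 -m jog '0 0 -0.02 0 0 0 1; 0 0 -0.04 0 0 0 1; 0 0 -0.04 0 0 0 1'
```

```text
time_s: 10.92
ee_pos: [0.5346, -0.2317, 0.0822]
orientation: [0.999, -0.048, -0.0, -0.0]
wrist_force: [-0.1, -0.5, -2.1]
gripper_width: 0.0195
grip_force: 59.9
time_s: 11.3
ee_pos: [0.5346, -0.2317, 0.0793]
orientation: [0.999, -0.048, -0.0, 0.0]
wrist_force: [-0.4, 0.4, -2.2]
gripper_width: 0.0194
grip_force: 59.9
```

```bash
python3 -m jog '0 0 -0.012 0 0 0 1; 0 0 -0.012 0 0 0 1; 0 0 -0.012 0 0 0 1' | sed -n 2p\;4p
python3 -m jog '0 0 -0.012 0 0 0 1; 0 0 -0.012 0 0 0 1; 0 0 -0.012 0 0 0 1'| sed -n 2p\;4p
```

```text
ee_pos: [0.5348, -0.2318, 0.0787]
wrist_force: [-0.4, 1.3, 4.3]
ee_pos: [0.5352, -0.232, 0.0786]
wrist_force: [-1.5, 1.3, 14.3]
```

```bash
python3 -m jog '0.01 0.1 0.009 0 0 0 1; 0.02 0.2 0.009 0 0 0 1; 0.03 0.3 0.009 0 0 0 1; 0.04 0.4 0.009 0 0 0 1; 0.05 0.5 0.009 0 0 0 1; 0.06 0.6 0.009 0 0 0 1; 0.07 0.7 0.009 0 0 0 1; 0.08 0.8 0.009 0 0 0 1; 0.09 0.9 0.009 0 0 0 1' | sed -n 2p\;4p
python3 -m jog '0.01 0.1 0 0 0 0 1; 0.02 0.2 0 0 0 0 1; 0.03 0.3 0 0 0 0 1; 0.04 0.4 0 0 0 0 1; 0.05 0.5 0 0 0 0 1; 0.06 0.6 0 0 0 0 1; 0.07 0.7 0 0 0 0 1; 0.08 0.8 0 0 0 0 1; 0.09 0.9 0 0 0 0 1' | sed -n 2p\;4p
```

```text
ee_pos: [0.5425, -0.1601, 0.0787]
wrist_force: [0.3, -5.1, 6.7]
ee_pos: [0.5496, -0.088, 0.0787]
wrist_force: [-0.9, -5.2, 7.3]
```

```bash
python3 -m jog '0.01 0.1 0 0 0 0 1; 0.02 0.2 0 0 0 0 1; 0.03 0.3 0 0 0 0 1; 0.04 0.4 0 0 0 0 1; 0.05 0.5 0 0 0 0 1; 0.06 0.6 0 0 0 0 1; 0.07 0.7 0 0 0 0 1; 0.08 0.8 0 0 0 0 1; 0.09 0.9 0 0 0 0 1' | sed -n 2p\;4p
python3 -m jog '0.01 0.1 0 0 0 0 1; 0.02 0.2 0 0 0 0 1; 0.02 0.2 0 0 0 0 1; 0.02 0.2 0 0 0 0 1' | sed -n 2p\;4p
python3 - <<'E'
from h import *
shot('scene','scene3'); im=cv2.imread('pics/scene3.png'); cv2.imwrite('pics/c5.png',cv2.resize(im[165:270,210:350],(800,600),interpolation=cv2.INTER_CUBIC))
E
```

```text
ee_pos: [0.5567, -0.0159, 0.0787]
wrist_force: [-0.9, -5.3, 6.7]
ee_pos: [0.5583, 0.0008, 0.0786]
wrist_force: [0.8, 1.8, 7.2]
```

View pics/c5.png

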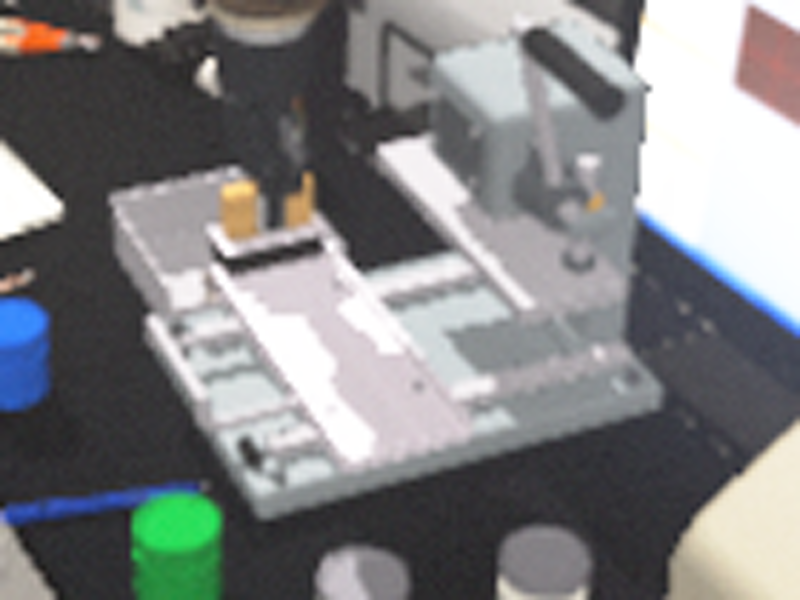

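The plate looks clear and the scraper is at its left end. I'll lift it and stand it back on the bench.

```bash
python3 -m jog '0 0 0.4 0 0 0 1; 0 0 0.9 0 0 0 1; 0 0 1 0 0 0 1' >/dev/null
python3 -m jog '0.1 0.5 0 0 0 0 1; 0.1 1 0 0 0 0 1; 0.1 1 0 0 0 0 1' >/dev/null
python3 -m jog '0.1 0.5 0 0 0 0 1; 0.1 1 0 0 0 0 1; 0.1 1 0 0 0 0 1' >/dev/null
python3 -m jog '0 0.5 0 0 0 0 1; 0 1 0 0 0 0 1; 0 1 0 0 0 0 1; 0 1 0 0 0 0 1'  | sed -n 2p\;4p
python3 -m jog '0 0 -0.4 0 0 0 1; 0 0 -0.8 0 0 0 1; 0 0 -1 0 0 0 1; 0 0 -1 0 0 0 1' | sed -n 2p\;4p
python3 -m jog '0 0 -0.2 0 0 0 1; 0 0 -0.4 0 0 0 1; 0 0 -0.5 0 0 0 1; 0 0 -0.57 0 0 0 1; 0 0 -0.57 0 0 0 1' | sed -n 2p\;4p
```

```text
ee_pos: [0.5737, 0.2391, 0.1574]
wrist_force: [0.3, 0.3, -1.5]
ee_pos: [0.5737, 0.2394, 0.0774]
wrist_force: [0.3, 1.1, -1.6]
ee_pos: [0.5738, 0.2403, 0.0322]
wrist_force: [-0.3, 1.2, -1.4]
```

```bash
python3 -m jog '0 0 -0.015 0 0 0 1; 0 0 -0.02 0 0 0 1; 0 0 -0.02 0 0 0 0.7; 0 0 -0.02 0 0 0 0; 0 0 -0.02 0 0 0 0; 0 0 -0.02 0 0 0 0; 0 0 0.1 0 0 0 0; 0 0 0.4 0 0 0 0; 0 0 0.9 0 0 0 0; 0 0 0.9 0 0 0 0' 
python3 -m jog '0 -0.5 0.5 0 0 0 0; 0 -1 1 0 0 0 0; 0 -1 1 0 0 0 0' >/dev/null
python3 -m jog '-0.4 -0.5 0.5 0 0 0 0; -0.8 -1 1 0 0 0 0; -0.8 -1 1 0 0 0 0' >/dev/null
python3 -m jog '-0.4 -0.5 0 0 0 0 0; -0.8 -1 0 0 0 0 0; -0.8 -1 0 0 0 0 0' >/dev/null
python3 -m jog '0 -0.5 0 0 0 0 0; 0 -1 0 0 0 0 0; 0 -1 0 0 0 0 0' >/dev/null
python3 -m jog '0 -0.5 0 0 0 0 0; 0 -1 0 0 0 0 0; 0 -1 0 0 0 0 0' >/dev/null
python3 -m jog '0 -0.5 0 0 0 0 0; 0 -1 0 0 0 0 0; 0 -1 0 0 0 0 0' >/dev/null
python3 -m jog '0 -0.5 0 0 0 0 0; -0.1 -1 0 0 0 0 0; -0.1 -1 0 0 0 0 0' | sed -n 2p
python3 - <<'E'
from h import *
shot('top','top3'); im=cv2.imread('pics/top3.png'); cv2.imwrite('pics/c6.png',cv2.resize(im[140:290,150:350],(800,600),interpolation=cv2.INTER_CUBIC))
E
```

```text
time_s: 19.98
ee_pos: [0.5751, 0.2407, 0.108]
orientation: [0.999, -0.048, 0.003, -0.001]
wrist_force: [-0.6, -0.1, -0.6]
gripper_width: 0.0852
grip_force: 0.0
ee_pos: [0.4384, -0.3197, 0.2637]
```

View pics/c6.png

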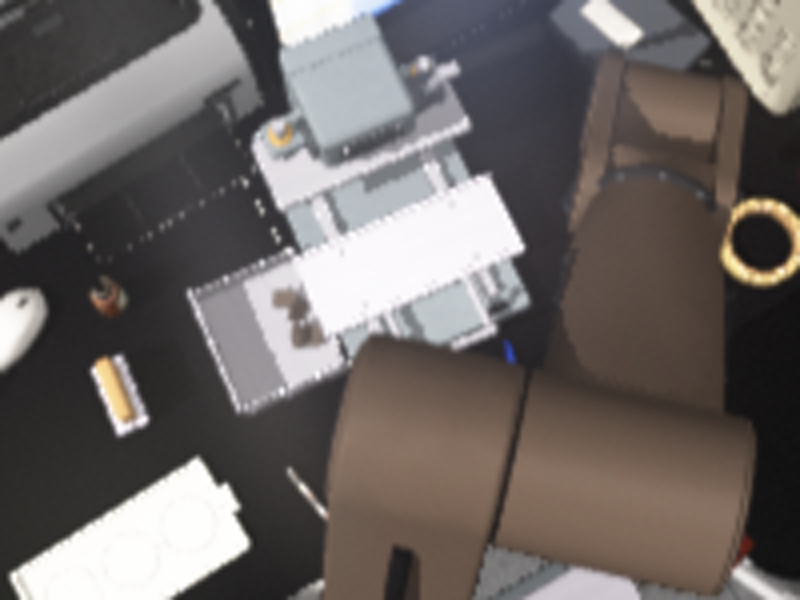

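All the chips are in the catch tray at about (290,298) to (315,340), the plate is clear, and the scraper stands at (117,393). I'll get fresh cup positions from the scene camera, plus the marker.

```bash
cat >> h.py <<'E'
def cups(name,tag,boxes,zc=(.045,.07)):
    X=cloud(name,tag); im=np.load(f'{tag}.npz')['im'].astype(int); sat=im.max(2)-im.min(2)
    for (x,y) in boxes:
        m=(np.hypot(X[...,0]-x,X[...,1]-y)<.05)&(X[...,2]>zc[0])&(X[...,2]<zc[1])&(sat<50)
        if m.sum()>20: rect(X[m],f'cup {x},{y}')
        else: print(x,y,'few',m.sum())
E
python3 - <<'E'
from h import *
shot('scene','scene4'); cups('scene','scene4',[(.543,-.399),(.432,-.361)]); print('ref'); cups('scene','scene1',[(.543,-.399),(.432,-.361)]); cups('top','top1',[(.543,-.399),(.432,-.361)])
for x,y in[(655,140),(712,178),(745,200)]: print('marker',P('top','top0',150+x/4-.4,140+y/4-.4,.008))
E
```

```text
cup 0.543,-0.399 166 rect [ 0.5397 -0.4015] [0.0556 0.0545] 56.43 mean [ 0.5384 -0.403   0.0565] long axis deg 40.85
cup 0.432,-0.361 171 rect [ 0.4291 -0.3627] [0.0568 0.0547] 77.8 mean [ 0.4275 -0.3649  0.0568] long axis deg 61.79
ref
cup 0.543,-0.399 165 rect [ 0.5401 -0.3997] [0.0571 0.0547] 62.39 mean [ 0.5386 -0.4028  0.0565] long axis deg 45.89
cup 0.432,-0.361 168 rect [ 0.4285 -0.3644] [0.0572 0.0538] 21.62 mean [ 0.4278 -0.3652  0.0571] long axis deg 52.67
cup 0.543,-0.399 115 rect [ 0.5439 -0.3993] [0.0557 0.0525] 21.44 mean [ 0.5424 -0.3982  0.0596] long axis deg 168.32
cup 0.432,-0.361 120 rect [ 0.4324 -0.3611] [0.0529 0.0563] 13.54 mean [ 0.4327 -0.3611  0.0592] long axis deg 117.6
marker [ 0.5301103  -0.45994252  0.008     ]
marker [ 0.45523566 -0.4933559   0.008     ]
marker [ 0.41235227 -0.51249293  0.008     ]
```

```bash
python3 -m jog '-0.09 -0.3 -0.4 0 0 0 0; -0.09 -0.53 -0.9 0 0 0 0; -0.09 -0.53 -1 0 0 0 0' | sed -n 2p
python3 -m jog '0 0 -0.4 0 0 0 0; 0 0 -0.8 0 0 0 0; 0 0 -1 0 0 0 0; 0 0 -1 0 0 0 0' | sed -n 2p
python3 -m jog '0 0 -0.3 0 0 0 0; 0 0 -0.6 0 0 0 0; 0 0 -0.9 0 0 0 0; 0 0 -1 0 0 0 0; 0 0 -1.0 0 0 0 0' | sed -n 2p\;4p
python3 -m jog '0 0 -0.1 0 0 0 0; 0 0 -0.18 0 0 0 0; 0 0 -0.18 0 0 0 0.15; 0 0 -0.18 0 0 0 0.3; 0 0 -0.18 0 0 0 0.5;0 0 -0.18 0 0 0 0.7; 0 0 -0.18 0 0 0 0.8; 0 0 -0.18 0 0 0 0.8; 0 0 -0.18 0 0 0 0.8' 30
```

```text
ee_pos: [0.4306, -0.3606, 0.1825]
ee_pos: [0.431, -0.3613, 0.1046]
ee_pos: [0.431, -0.3623, 0.0253]
wrist_force: [0.7, -0.6, 0.5]
time_s: 25.32
ee_pos: [0.4306, -0.3621, 0.0104]
orientation: [0.999, -0.048, 0.0, 0.0]
wrist_force: [-0.5, 2.3, 5.0]
gripper_width: 0.0551
grip_force: 32.1
```

```bash
python3 -m jog '0 0 0.2 0 0 0 0.8; 0 0 0.6 0 0 0 0.8; 0 0 1 0 0 0 0.8; 0 0 1 0 0 0 0.8' >/dev/null
python3 -m jog '0 0.3 0.3 0 0 0 0.8; 0 0.6 0.7 0 0 0 0.8; 0 1 1 0 0 0 0.8' | sed -n 2p\;4,6p
python3 -m jog '0.2 0.4 0 0 0 0 0.8; 0.4 0.8 0 0 0 0 0.8; 0.5 1 0 0 0 0 0.8' >/dev/null
python3 -m jog '0.2 0.4 0 0 0 0 0.8; 0.4 0.8 0 0 0 0 0.8; 0.5 1 0 0 0 0 0.8' >/dev/null
python3 -m jog '0.2 0.3 0 0 0 0 0.8; 0.4 0.5 0 0 0 0 0.8; 0.52 0.63 0 0 0 0 0.8; 0.52 0.63 0 0 0 0 0.8' | sed -n 2p\;4,6p
python3 -m jog '0 0 -0.3 0 0 0 0.8; 0 0 -0.6 0 0 0 0.8; 0 0 -0.9 0 0 0 0.8; 0 0 -1 0 0 0 0.8' >/dev/null
python3 -m jog '0 0 -0.1 0 0 0 0.8; 0 0 -0.2 0 0 0 0.8; 0 0 -0.3 0 0 0 0.8; 0 0 -0.34 0 0 0 0.8;  0 0 -0.34 0 0 0 0.8'| sed -n 2p\;4,6p
```

```text
ee_pos: [0.4304, -0.2816, 0.1705]
wrist_force: [0.2, 0.6, -2.0]
gripper_width: 0.0552
grip_force: 32.7
ee_pos: [0.5526, -0.0715, 0.1698]
wrist_force: [-0.5, -0.0, -2.9]
gripper_width: 0.0551
grip_force: 32.8
ee_pos: [0.5522, -0.0717, 0.0628]
wrist_force: [0.5, 0.0, -2.0]
gripper_width: 0.0549
grip_force: 32.8
```

```bash
python3 -m jog '0 0 -0.02 0 0 0 0.8; 0 0 -0.035 0 0 0 0.8; 0 0 -0.035 0 0 0 0.8; 0 0 -0.035 0 0 0 0.8' | sed -n 2p\;4p
python3 -m jog '0 0 -0.01 0 0 0 0.8; 0 0 -0.015 0 0 0 0.8; 0 0 -0.015 0 0 0 0.8' | sed -n 2p\;4p
```

```text
ee_pos: [0.5523, -0.0718, 0.0602]
wrist_force: [0.6, 0.1, -2.5]
ee_pos: [0.5522, -0.0718, 0.0589]
wrist_force: [-0.2, 0.1, -1.1]
```

```bash
python3 -m jog '0 0 -0.008 0 0 0 0.8; 0 0 -0.008 0 0 0 0.6; 0 0 -0.008 0 0 0 0.3; 0 0 -0.008 0 0 0 0; 0 0 -0.008 0 0 0 0; 0 0 -0.008 0 0 0 0; 0 0 0.3 0 0 0 0; 0 0 0.7 0 0 0 0; 0 0 1 0 0 0 0' | sed -n 2p\;4,6p
python3 -m jog '-0.3 -0.4 0.4 0 0 0 0; -0.6 -0.9 0.4 0 0 0 0; -0.6 -1 0.4 0 0 0 0' >/dev/null
python3 -m jog '0 -0.5 0 0 0 0.05 0; 0 -1 0 0 0 0.1 0; 0 -1 0 0 0 0.1 0' >/dev/null
python3 -m jog '0 -0.5 0 0 0 0.05 0; 0 -1 0 0 0 0.12 0; 0 -1 0 0 0 0.12 0' >/dev/null
python3 -m jog '0 -0.5 0 0 0 0 0; 0 -0.6 0 0 0 0 0; 0 -0.6 0 0 0 0 0' | sed -n 2,3p
python3 - <<'E'
from h import *
shot('scene','scene5'); cups('scene','scene5',[(.543,-.399)]); cups('scene','scene5',[(.552,-.072)],(.09,.12))
E
```

```text
ee_pos: [0.5523, -0.0718, 0.1401]
wrist_force: [-0.7, 0.2, -0.0]
gripper_width: 0.0857
grip_force: 0.0
ee_pos: [0.5044, -0.3587, 0.1706]
orientation: [0.956, 0.292, -0.0, -0.0]
cup 0.543,-0.399 165 rect [ 0.5402 -0.401 ] [0.0573 0.0551] 64.3 mean [ 0.5384 -0.4029  0.0566] long axis deg 38.17
cup 0.552,-0.072 111 rect [ 0.5495 -0.074 ] [0.0562 0.0552] 60.46 mean [ 0.5482 -0.0779  0.1033] long axis deg 58.23
```

```bash
python3 -m jog '0.47 -0.51 -0.3 0 0 0 0; 0.47 -0.51 -0.7 0 0 0 0; 0.47 -0.51 -1 0 0 0 0; 0.47 -0.51 -1 0 0 0 0' | sed -n 2p
python3 -m jog '0 0 -0.3 0 0 0 0; 0 0 -0.6 0 0 0 0; 0 0 -0.85 0 0 0 0; 0 0 -1 0 0 0 0; 0 0 -1.0 0 0 0 0' | sed -n 2p\;4p
python3 -m jog '0 0 0 0 0 0 0.15; 0 0 0 0 0 0 0.3; 0 0 0 0 0 0 0.5;0 0 0 0 0 0 0.7; 0 0 0 0 0 0 0.8; 0 0 0 0 0 0 0.8; 0 0 0 0 0 0 0.8' 30
```

```text
ee_pos: [0.5415, -0.3987, 0.0894]
ee_pos: [0.5418, -0.4003, 0.0106]
wrist_force: [-0.1, 0.3, 0.4]
time_s: 34.12
ee_pos: [0.542, -0.4008, 0.0118]
orientation: [0.956, 0.293, 0.0, 0.0]
wrist_force: [0.1, 0.5, 6.0]
gripper_width: 0.0549
grip_force: 31.5
```

```bash
python3 -m jog '0 0 0.2 0 0 0 0.8; 0 0 0.6 0 0 0 0.8; 0 0 1 0 0 0 0.8; 0 0 1 0 0 0 0.8' >/dev/null
python3 -m jog '-0.2 0.3 0.3 0 0 -0.04 0.8; -0.4 0.7 0.7 0 0 -0.08 0.8; -0.5 1 0.9 0 0 -0.1 0.8; -0.5 1 0.9 0 0 -0.1 0.8' | sed -n 2p\;4,6p
python3 -m jog '0 0.4 0 0 0 -0.05 0.8; 0 0.8 0 0 0 -0.1 0.8; 0 1 0 0 0 -0.12 0.8; 0 1 0 0 0 -0.12 0.8' >/dev/null
python3 -m jog '0.2 0.3 0 0 0 0 0.8; 0.4 0.6 0 0 0 0 0.8; 0.5 0.75 0 0 0 0 0.8; 0.5 0.75 0 0 0 0 0.8' | sed -n 2,6p
python3 -m jog '0 0 -0.3 0 0 0 0.8; 0 0 -0.6 0 0 0 0.8; 0 0 -0.9 0 0 0 0.8; 0 0 -1 0 0 0 0.8' >/dev/null
python3 -m jog '0 0 -0.1 0 0 0 0.8; 0 0 -0.2 0 0 0 0.8; 0 0 -0.26 0 0 0 0.8;  0 0 -0.26 0 0 0 0.8'| sed -n 2p\;4,6p
```

```text
ee_pos: [0.5016, -0.3194, 0.1638]
wrist_force: [-0.5, -0.2, -1.3]
gripper_width: 0.0554
grip_force: 32.7
ee_pos: [0.542, -0.1807, 0.1625]
orientation: [0.999, -0.047, -0.0, 0.0]
wrist_force: [-0.2, -0.3, -0.9]
gripper_width: 0.0554
grip_force: 32.6
ee_pos: [0.5418, -0.1805, 0.062]
wrist_force: [-0.1, 0.3, -1.4]
gripper_width: 0.0553
grip_force: 32.6
```

```bash
python3 -m jog '0 0 -0.02 0 0 0 0.8; 0 0 -0.03 0 0 0 0.8; 0 0 -0.03 0 0 0 0.8' | sed -n 2p\;4p
python3 -m jog '0 0 -0.012 0 0 0 0.8; 0 0 -0.012 0 0 0 0.8; 0 0 -0.012 0 0 0 0.6; 0 0 -0.012 0 0 0 0.3; 0 0 -0.012 0 0 0 0; 0 0 -0.012 0 0 0 0; 0 0 -0.012 0 0 0 0; 0 0 0.3 0 0 0 0; 0 0 0.7 0 0 0 0; 0 0 1 0 0 0 0' | sed -n 2p\;4,6p
python3 -m jog '-0.3 0.1 0.2 0 0 0.05 0.5; -0.6 0.2 0.2 0 0 0.1 0.5; -0.8 0.4 0.2 0 0 0.15 0.5; -0.8 0.4 0.2 0 0 0.15 0.5' >/dev/null
python3 -m jog '-0.3 0.2 0 0 0 0.05 0.5; -0.66 0.42 0 0 0 0.1 0.5; -0.66 0.42 0 0 0 0.15 0.5; -0.66 0.42 0 0 0 0.2 0.5; -0.66 0.42 0 0 0 0.25 0.5;-0.66 0.42 0 0 0 0.3 0.5; -0.66 0.42 0 0 0 0.35 0.5; -0.66 0.42 0 0 0 0.35 0.5' 
python3 - <<'E'
from h import *
shot('scene','scene6'); cups('scene','scene6',[(.5527,-.0715),(.542,-.181)],(.09,.12))
im=cv2.imread('pics/scene6.png'); cv2.imwrite('pics/c7.png',cv2.resize(im[165:270,190:330],(800,600),interpolation=cv2.INTER_CUBIC))
E
```

```text
ee_pos: [0.5419, -0.1805, 0.0598]
wrist_force: [-0.1, 0.3, -1.8]
ee_pos: [0.5419, -0.1806, 0.1409]
wrist_force: [0.4, 0.9, -0.9]
gripper_width: 0.0856
grip_force: 0.0
time_s: 40.25
ee_pos: [0.4257, -0.1154, 0.1557]
orientation: [0.742, 0.671, 0.0, 0.0]
wrist_force: [0.0, -0.4, 0.9]
gripper_width: 0.0428
grip_force: 0.0
cup 0.5527,-0.0715 110 rect [ 0.5512 -0.0776] [0.053  0.0531] 5.87 mean [ 0.548  -0.0784  0.1039] long axis deg 88.82
cup 0.542,-0.181 134 rect [ 0.5399 -0.1833] [0.0573 0.0555] 14.69 mean [ 0.539  -0.1865  0.1037] long axis deg 49.59
```

View pics/c7.png

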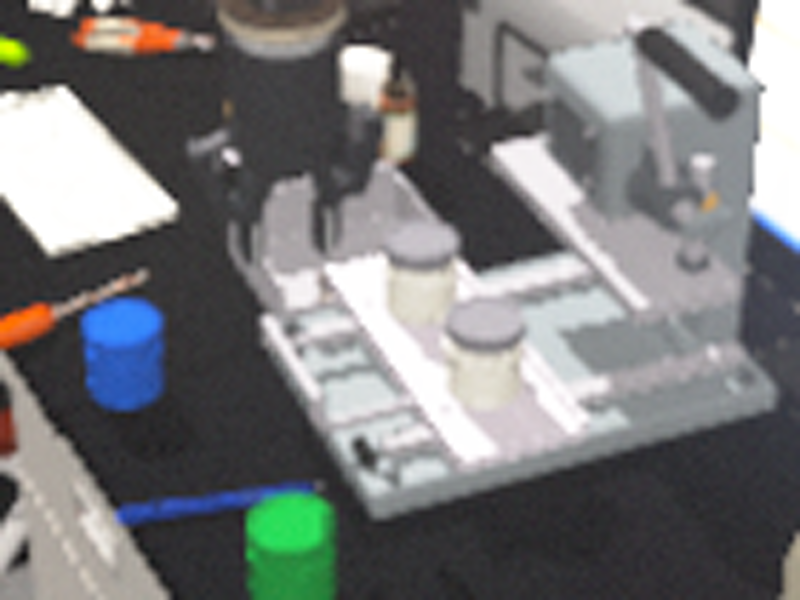

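Both cups stand upright on the plate at (423,270) and (484,350). The white thing at (365,75) is the mug behind. Lowering onto the handle.

```bash
python3 -m jog '0 0 -0.3 0 0 0 0.5; 0 0 -0.6 0 0 0 0.5; 0 0 -0.8 0 0 0 0.5; 0 0 -1 0 0 0 0.5; 0 0 -1 0 0 0 0.5' | sed -n 2p\;4p
python3 -m jog '0 0 -0.15 0 0 0 0.5; 0 0 -0.32 0 0 0 0.5; 0 0 -0.32 0 0 0 0.7; 0 0 -0.32 0 0 0 0.8; 0 0 -0.32 0 0 0 1; 0 0 -0.32 0 0 0 1; 0 0 -0.32 0 0 0 1' 40
```

```text
ee_pos: [0.4249, -0.115, 0.075]
wrist_force: [-0.3, -0.7, 0.3]
time_s: 41.8
ee_pos: [0.4253, -0.115, 0.0504]
orientation: [0.74, 0.672, 0.0, 0.0]
wrist_force: [2.2, -0.1, 2.1]
gripper_width: 0.0082
grip_force: 39.1
```

```bash
python3 -m jog '0.05 -0.005 0 0 0 0 1; 0.13 -0.013 0 0 0 0 1; 0.23 -0.022 0 0 0 0 1; 0.33 -0.032 0 0 0 0 1; 0.43 -0.042 0 0 0 0 1; 0.53 -0.051 0 0 0 0 1; 0.63 -0.061 0 0 0 0 1; 0.73 -0.07 0 0 0 0 1; 0.83 -0.08 0 0 0 0 1; 0.9 -0.087 0 0 0 0 1' | sed -n 2p\;4p
python3 -m jog '0.08 -0.008 0 0 0 0 1; 0.18 -0.017 0 0 0 0 1; 0.28 -0.027 0 0 0 0 1; 0.38 -0.037 0 0 0 0 1; 0.48 -0.046 0 0 0 0 1; 0.58 -0.056 0 0 0 0 1; 0.66 -0.064 0 0 0 0 1; 0.74 -0.071 0 0 0 0 1; 0.8 -0.077 0 0 0 0 1; 0.82 -0.079 0 0 0 0 1' | sed -n 2p\;4p
```

```text
ee_pos: [0.4971, -0.1221, 0.0504]
wrist_force: [-2.5, -2.4, 6.0]
ee_pos: [0.5535, -0.1275, 0.05]
wrist_force: [-53.9, -9.3, 38.7]
```

Force jumped, so I'll back off a little and look.

```bash
python3 -m jog '-0.12 0.012 0 0 0 0 1; -0.12 0.012 0 0 0 0 1' 
python3 - <<'E'
from h import *
shot('scene','scene7');shot('top','top7')
a=cv2.imread('pics/scene7.png')[100:270,180:330]; b=cv2.imread('pics/top7.png')[120:290,170:320]
cv2.imwrite('pics/c8.png',cv2.resize(np.hstack([a,b]),(800,453),interpolation=cv2.INTER_CUBIC))
E
```

```text
time_s: 44.55
ee_pos: [0.5525, -0.1276, 0.0503]
orientation: [0.74, 0.672, -0.0, -0.0]
wrist_force: [-3.0, -3.7, 4.0]
gripper_width: 0.0086
grip_force: 40.1
```

View pics/c8.png

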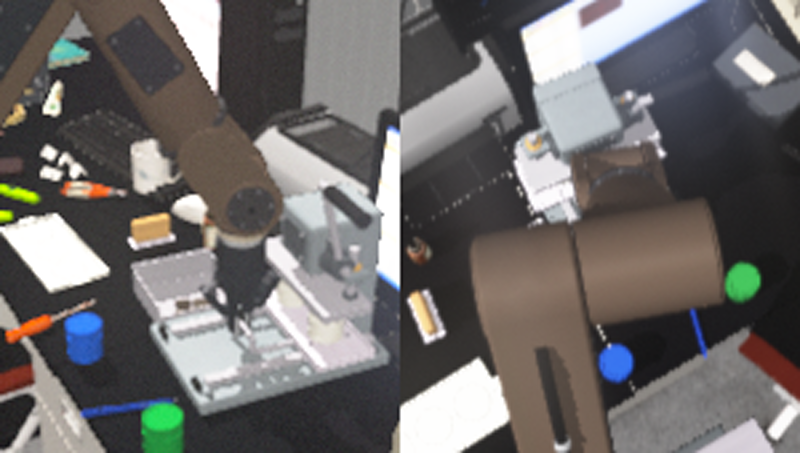

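```bash
python3 - <<'E'
from h import *
C=np.array([.5474,-.1262]);th=np.radians(-5.5);ex=np.array([np.cos(th),np.sin(th)]);ey=np.array([-ex[1],ex[0]])
def s(n,p): d=p[:2]-C; print(n,p.round(4),'plate0 x,y',(d@ex).round(4),(d@ey).round(4))
k=800/140
for n,x,y,z in[('base FR top',378,492,.024),('base FR bot',378,518,0),('base FL top',268,318,.024)]: s(n,P('scene','scene6',190+x/k-.4,165+y/k*1.0-.4,z))
for n,x,y,z in[('base FR top (top cam)',529,303,.024)]: s(n,P('top','top0',150+x/4-.4,140+y/4-.4,z))
# current cups under platen & handle from scene7
X=cloud('scene','scene7')
for n,b in{'plateR':(.5,.8,-.3,-.22,.044,.06)}.items():
    m=(X[...,0]>b[0])&(X[...,0]<b[1])&(X[...,1]>b[2])&(X[...,1]<b[3])&(X[...,2]>b[4])&(X[...,2]<b[5]); q=X[m]; d=(q[:,:2]-C)@ex; print(n,len(q),np.percentile(d,[2,10,50,90,98]).round(4))
E
```

```text
base FR top [ 0.4363 -0.2229  0.024 ] plate0 x,y -0.1013 -0.1069
base FR bot [ 0.4367 -0.2221  0.    ] plate0 x,y -0.101 -0.1061
base FL top [ 0.4593 -0.0026  0.024 ] plate0 x,y -0.0995 0.1146
base FR top (top cam) [ 0.4318 -0.2213  0.024 ] plate0 x,y -0.106 -0.1057
plateR 177 [0.075  0.0833 0.1261 0.1692 0.1732]
```

```bash
python3 - <<'E'
from h import *
for n in('scene','top'):
    X=cloud(n,n+'7'); im=np.load(n+'7.npz')['im'].astype(int)
    brown=(im[...,0]-im[...,2]>12)&(X[...,1]>-.3)&(X[...,1]<.05)&(X[...,0]>.45)&(X[...,0]<.75)
    for z0 in np.arange(.1,.45,.05):
        q=X[brown&(X[...,2]>z0)&(X[...,2]<z0+.05)]
        if len(q)>10: print(n,'brown',round(z0,2),len(q),'x',np.percentile(q[:,0],[5,50,98]).round(3),'y',np.percentile(q[:,1],[2,98]).round(3))
E
```

```text
scene brown 0.1 11 x [0.62  0.627 0.633] y [-0.255 -0.148]
scene brown 0.15 12 x [0.68  0.692 0.719] y [-0.237 -0.203]
scene brown 0.2 36 x [0.51 0.52 0.56] y [-0.17 -0.12]
scene brown 0.25 101 x [0.49  0.517 0.57 ] y [-0.201 -0.123]
scene brown 0.3 266 x [0.464 0.502 0.6  ] y [-0.201 -0.092]
scene brown 0.35 358 x [0.455 0.498 0.578] y [-0.189 -0.081]
scene brown 0.4 236 x [0.453 0.479 0.522] y [-0.177 -0.129]
top brown 0.15 28 x [0.69  0.698 0.715] y [-0.22  -0.043]
top brown 0.3 123 x [0.549 0.568 0.597] y [-0.174 -0.06 ]
top brown 0.35 65 x [0.542 0.565 0.596] y [-0.174 -0.071]
top brown 0.4 80 x [0.485 0.527 0.556] y [-0.167 -0.05 ]
```

The wrist is clear of the press (max x 0.60 against the head front at 0.64). So that was the home stop, and the plate was about 11 mm in at the start. I'll seat it gently, release, and work out the lever arc.

```bash
python3 -m jog '0.04 -0.004 0 0 0 0 1; 0.04 -0.004 0 0 0 0 1; 0.04 -0.004 0 0 0 0 0.8; 0.04 -0.004 0 0 0 0 0.5; 0.04 -0.004 0 0 0 0 0.5; 0 0 0 0 0 0 0.5' | sed -n 2p\;4,6p
python3 -m jog '0 0 0.4 0 0 0 0.5; 0 0 0.8 0 0 0 0.5; 0 0 1 0 0 0 0.5' >/dev/null
python3 -m jog '-0.3 0 0.4 0 0 0 0.5; -0.6 -0.3 0.8 0 0 0 0.5; -0.6 -0.5 1 0 0 0 0.5' >/dev/null
python3 -m jog '0 -0.4 0.4 0 0 0 0.5; 0 -0.8 0.8 0 0 0 0.5; 0 -1 1 0 0 0 0.5' >/dev/null
python3 -m jog '0 0 0.4 0 0 0 0.5; 0 0 0.8 0 0 0 0.5; 0 0 1 0 0 0 0.5; 0 0 1 0 0 0 0.5' | sed -n 2p
python3 - <<'E'
from h import *
print(bot.get_obs()['ee_pos'])
shot('top','top8');shot('scene','scene8')
for n in('top','scene'):
    X=cloud(n,n+'8')
    m=(X[...,0]>.56)&(X[...,0]<.7)&(X[...,1]>-.33)&(X[...,1]<-.19)&(X[...,2]>.3)&(X[...,2]<.36); rect(X[m],n+' grip')
    m=(X[...,0]>.58)&(X[...,0]<.74)&(X[...,1]>-.3)&(X[...,1]<.03)&(X[...,2]>.09)&(X[...,2]<.113); print(n,m.sum(),X[m].mean(0).round(4))
th=np.radians(-5.5); ex=np.array([np.cos(th),np.sin(th)])
def g(t): f=np.radians(75)-t; return np.r_[-ex*.145*np.cos(f),.145*np.sin(f)]
starts=[0,.65,1.1]; ends=[.65,1.1,1.62]
for a,b,n in zip(starts,ends,(9,8,9)):
    for t in np.linspace(a,b,n+1)[1:]: print(round(t,2),((g(t)-g(a))/.08).round(3))
E
```

```text
ee_pos: [0.5532, -0.1271, 0.05]
wrist_force: [-1.2, 0.6, -0.2]
gripper_width: 0.0427
grip_force: 0.0
ee_pos: [0.5051, -0.2472, 0.3702]
[ 0.50509872 -0.24724249  0.37018298]
top grip 48 rect [ 0.6291 -0.2313] [0.0394 0.0197] 77.53 mean [ 0.6276 -0.2318  0.3374] long axis deg 83.83
top 0 [nan nan nan]
scene grip 149 rect [ 0.6219 -0.27  ] [0.1167 0.024 ] 84.48 mean [ 0.6179 -0.2789  0.3319] long axis deg 84.17
scene 8 [ 0.7025 -0.1711  0.1013]
0.07 [-0.125  0.012 -0.038]
0.14 [-0.246  0.024 -0.086]
0.22 [-0.364  0.035 -0.142]
0.29 [-0.477  0.046 -0.206]
0.36 [-0.586  0.056 -0.279]
0.43 [-0.689  0.066 -0.359]
0.51 [-0.786  0.076 -0.446]
0.58 [-0.876  0.084 -0.54 ]
0.65 [-0.959  0.092 -0.641]
0.71 [-0.06   0.006 -0.082]
0.76 [-0.115  0.011 -0.168]
0.82 [-0.165  0.016 -0.256]
0.88 [-0.211  0.02  -0.348]
0.93 [-0.251  0.024 -0.441]
0.99 [-0.285  0.027 -0.537]
1.04 [-0.315  0.03  -0.635]
1.1 [-0.339  0.033 -0.734]
1.16 [-0.019  0.002 -0.103]
1.22 [-0.031  0.003 -0.207]
1.27 [-0.038  0.004 -0.311]
1.33 [-0.039  0.004 -0.416]
1.39 [-0.034  0.003 -0.521]
1.45 [-0.022  0.002 -0.625]
1.5 [-0.005  0.    -0.728]
1.56 [ 0.018 -0.002 -0.83 ]
1.62 [ 0.047 -0.005 -0.931]<stdin>:7: RuntimeWarning: Mean of empty slice.
  ret = um.true_divide(
```

```bash
python3 -m jog '0.3 -0.06 0 0 0 0 0.4; 0.6 -0.06 0 0 0 0 0.4; 0.75 -0.06 0 0 0 0 0.4' >/dev/null
python3 -m jog '0.3 -0.06 0 0 0 0 0.4; 0.6 -0.06 0 0 0 0 0.4; 0.75 -0.06 0 0 0 0 0.4; 0.75 -0.06 0 0 0 0 0.4' | sed -n 2p
python3 -m jog '0 0 -0.2 0 0 0 0.4; 0 0 -0.4 0 0 0 0.4; 0 0 -0.6 0 0 0 0.4; 0 0 -0.75 0 0 0 0.4; 0 0 -0.75 0 0 0 0.4; 0 0 -0.75 0 0 0 0.6; 0 0 -0.75 0 0 0 0.8; 0 0 -0.75 0 0 0 1; 0 0 -0.75 0 0 0 1; 0 0 -0.75 0 0 0 1' 60
```

```text
ee_pos: [0.6251, -0.2567, 0.3692]
time_s: 49.25
ee_pos: [0.6252, -0.257, 0.3109]
orientation: [0.74, 0.672, 0.0, 0.001]
wrist_force: [-0.3, 0.2, 6.0]
gripper_width: 0.0206
grip_force: 59.1
```

```bash
python3 -m jog '-0.125 0.012 -0.038 0 0 0 1; -0.246 0.024 -0.086 0 0 0 1; -0.364 0.035 -0.142 0 0 0 1; -0.477 0.046 -0.206 0 0 0 1; -0.586 0.056 -0.279 0 0 0 1; -0.689 0.066 -0.359 0 0 0 1; -0.786 0.076 -0.446 0 0 0 1; -0.876 0.084 -0.54 0 0 0 1; -0.959 0.092 -0.641 0 0 0 1; -0.959 0.092 -0.641 0 0 0 1' | sed -n 2p\;4,6p
python3 -m jog '-0.06 0.006 -0.082 0 0 0 1; -0.115 0.011 -0.168 0 0 0 1; -0.165 0.016 -0.256 0 0 0 1; -0.211 0.02 -0.348 0 0 0 1; -0.251 0.024 -0.441 0 0 0 1; -0.285 0.027 -0.537 0 0 0 1; -0.315 0.03 -0.635 0 0 0 1; -0.339 0.033 -0.734 0 0 0 1; -0.339 0.033 -0.734 0 0 0 1' | sed -n 2p\;4,6p
```

```text
ee_pos: [0.5494, -0.2497, 0.2598]
wrist_force: [4.4, 1.4, 6.4]
gripper_width: 0.0199
grip_force: 61.2
ee_pos: [0.5235, -0.2471, 0.2009]
wrist_force: [13.2, 1.7, 3.0]
gripper_width: 0.0202
grip_force: 68.6
```

```bash
python3 -m jog '-0.009 0.002 -0.103 0 0 0 1; -0.011 0.003 -0.207 0 0 0 1; -0.018 0.004 -0.311 0 0 0 1; -0.019 0.004 -0.416 0 0 0 1; -0.014 0.003 -0.521 0 0 0 1; -0.002 0.002 -0.625 0 0 0 1; 0.015 0 -0.728 0 0 0 1; 0.038 -0.002 -0.83 0 0 0 1; 0.038 -0.002 -0.83 0 0 0 1' | sed -n 2p\;4,6p
```

```text
ee_pos: [0.5223, -0.2468, 0.1331]
wrist_force: [-11.0, -2.0, 4.1]
gripper_width: 0.0202
grip_force: 77.0
```

```bash
python3 -m jog '0.01 0 -0.03 0 0 0 1; 0.02 0 -0.05 0 0 0 1; 0.02 0 -0.05 0 0 0 1' | sed -n 2p\;4,6p
```

```text
ee_pos: [0.5231, -0.2469, 0.1295]
wrist_force: [-17.8, -2.6, 9.4]
gripper_width: 0.0205
grip_force: 77.6
```

```bash
python3 -m jog '0 0 -0.02 0 0 0 1; 0 0 -0.02 0 0 0 1; 0 0 -0.02 0 0 0 1; 0 0 -0.02 0 0 0 1' | sed -n 2p\;4,6p
python3 - <<'E'
from h import *
shot('scene','scene9'); im=cv2.imread('pics/scene9.png'); cv2.imwrite('pics/c9.png',cv2.resize(im[150:262,220:370],(800,600),interpolation=cv2.INTER_CUBIC))
E
```

```text
ee_pos: [0.5234, -0.2469, 0.1284]
wrist_force: [-17.2, -1.3, 12.6]
gripper_width: 0.0203
grip_force: 77.8
```

View pics/c9.png

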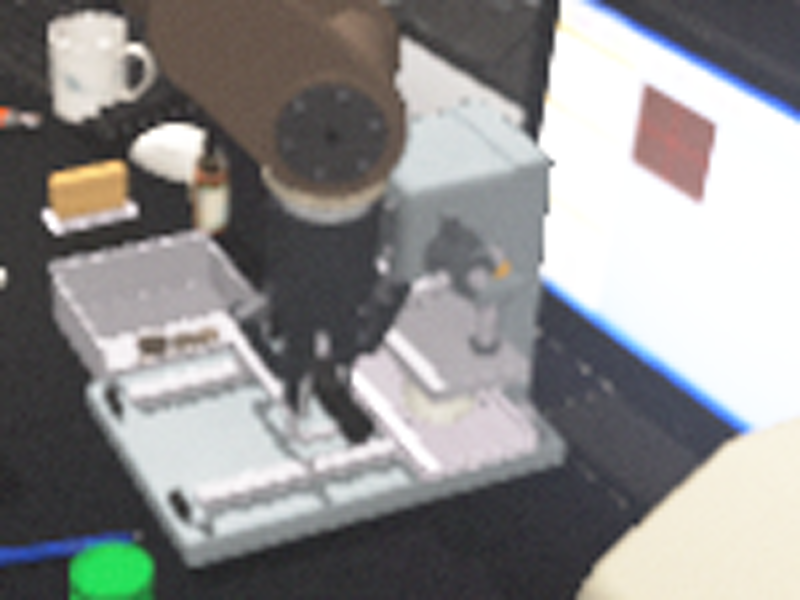

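```bash
python3 - <<'E'
from h import *
X=cloud('scene','scene9')
m=(X[...,1]<-.262)&(X[...,1]>-.32)&(X[...,0]>.46)&(X[...,0]<.6)&(X[...,2]>.1)&(X[...,2]<.22); q=X[m]; print(len(q),q.mean(0).round(4),q.min(0).round(4),q.max(0).round(4))
# platen: upper face heights & cups
m=(X[...,1]<-.13)&(X[...,1]>-.28)&(X[...,0]>.62)&(X[...,0]<.72)&(X[...,2]>.08)&(X[...,2]<.16); print(np.histogram(X[m][:,2],bins=np.arange(.08,.165,.005)))
X=cloud('scene','scene8'); m=(X[...,1]<-.13)&(X[...,1]>-.28)&(X[...,0]>.62)&(X[...,0]<.72)&(X[...,2]>.08)&(X[...,2]<.16); print(np.histogram(X[m][:,2],bins=np.arange(.08,.165,.005)))
E
```

```text
151 [ 0.5273 -0.2815  0.1798] [ 0.4982 -0.3183  0.1441] [ 0.5835 -0.2622  0.2198]
(array([  0,   0,   0,   8,  30,  23, 193,  89,  11,   3,   4,   4,   5,
         4,   4,   2]), array([0.08 , 0.085, 0.09 , 0.095, 0.1  , 0.105, 0.11 , 0.115, 0.12 ,
       0.125, 0.13 , 0.135, 0.14 , 0.145, 0.15 , 0.155, 0.16 ]))
(array([ 14,   5,   0,   1,   0,   0,   1,  17,  38,  58, 234,  28,   6,
         3,   4,   2]), array([0.08 , 0.085, 0.09 , 0.095, 0.1  , 0.105, 0.11 , 0.115, 0.12 ,
       0.125, 0.13 , 0.135, 0.14 , 0.145, 0.15 , 0.155, 0.16 ]))
```

```bash
python3 -m jog '-0.01 0 -0.02 0 0 0 1; -0.02 0 -0.05 0 0 0 1; -0.02 0 -0.05 0 0 0 1; -0.02 0 -0.05 0 0 0 1' | sed -n 2p\;4,6p
python3 - <<'E'
from h import *
shot('scene','scene10')
for t in('scene8','scene9','scene10'):
    X=cloud('scene',t); m=(X[...,1]<-.15)&(X[...,1]>-.26)&(X[...,0]>.63)&(X[...,0]<.70)&(X[...,2]>.1)&(X[...,2]<.145); print(t,m.sum(),np.median(X[m][:,2]))
E
```

```text
ee_pos: [0.5241, -0.2471, 0.1258]
wrist_force: [-8.6, 2.9, 19.5]
gripper_width: 0.02
grip_force: 78.5
scene8 279 0.131880865588761
scene9 289 0.1142306001845913
scene10 278 0.11411761409860688
```

The platen is fully down: it dropped 17.7 mm and did not change under more push. Now I'll ease the lever up.

```bash
python3 -m jog '-0.023 0.002 0.102 0 0 0 1; -0.04 0.004 0.205 0 0 0 1; -0.052 0.005 0.309 0 0 0 1; -0.057 0.005 0.414 0 0 0 1; -0.056 0.005 0.519 0 0 0 1; -0.049 0.005 0.623 0 0 0 1; -0.037 0.004 0.727 0 0 0 1; -0.018 0.002 0.83 0 0 0 1; -0.018 0.002 0.83 0 0 0 1' | sed -n 2p\;4,6p
python3 -m jog '0.024 -0.002 0.099 0 0 0 1; 0.054 -0.005 0.197 0 0 0 1; 0.088 -0.008 0.293 0 0 0 1; 0.128 -0.012 0.386 0 0 0 1; 0.174 -0.017 0.478 0 0 0 1; 0.224 -0.021 0.566 0 0 0 1; 0.279 -0.027 0.652 0 0 0 1; 0.339 -0.033 0.734 0 0 0 1; 0.339 -0.033 0.734 0 0 0 1' | sed -n 2p\;4,6p
```

```text
ee_pos: [0.5217, -0.2468, 0.1912]
wrist_force: [-9.4, -0.5, 4.8]
gripper_width: 0.0203
grip_force: 70.3
ee_pos: [0.5446, -0.2491, 0.2513]
wrist_force: [-43.2, 1.3, 27.8]
gripper_width: 0.0204
grip_force: 66.4
```

```bash
python3 -m jog '-0.04 0.004 0.06 0 0 0 1; -0.04 0.004 0.06 0 0 0 1' | sed -n 2p\;4,6p
python3 -m jog '0.083 -0.008 0.101 0 0 0 1; 0.173 -0.016 0.195 0 0 0 1; 0.27 -0.026 0.282 0 0 0 1; 0.373 -0.036 0.362 0 0 0 1; 0.482 -0.046 0.435 0 0 0 1;0.482 -0.046 0.435 0 0 0 1' | sed -n 2p\;4,6p
```

```text
ee_pos: [0.5465, -0.2493, 0.2551]
wrist_force: [-6.6, 0.4, 8.1]
gripper_width: 0.0203
grip_force: 63.0
ee_pos: [0.5835, -0.2531, 0.2927]
wrist_force: [-25.4, 2.9, 30.6]
gripper_width: 0.0199
grip_force: 62.8
```

```bash
python3 -m jog '0.06 -0.006 0.07 0 0 0 1; 0.16 -0.015 0.15 0 0 0 1; 0.28 -0.027 0.2 0 0 0 1; 0.4 -0.038 0.25 0 0 0 1; 0.5 -0.048 0.27 0 0 0 1; 0.52 -0.05 0.28 0 0 0 1; 0.52 -0.05 0.28 0 0 0 1' | sed -n 2p\;4,6p
python3 - <<'E'
from h import *
shot('scene','scene11'); X=cloud('scene','scene11'); m=(X[...,1]<-.15)&(X[...,1]>-.26)&(X[...,0]>.63)&(X[...,0]<.70)&(X[...,2]>.1)&(X[...,2]<.145); print(m.sum(),np.median(X[m][:,2]))
E
```

```text
ee_pos: [0.6263, -0.2572, 0.3136]
wrist_force: [-10.1, -1.2, 16.3]
gripper_width: 0.02
grip_force: 61.5
284 0.13166292000505764
```

```bash
python3 -m jog '-0.03 0 -0.02 0 0 0 1; -0.03 0 -0.02 0 0 0 0.8; -0.03 0 -0.02 0 0 0 0.6; -0.03 0 -0.02 0 0 0 0.4; -0.03 0 -0.02 0 0 0 0.4; 0 0 0.2 0 0 0 0.4; 0 0 0.5 0 0 0 0.4; 0 0 0.9 0 0 0 0.4; 0 0 0.9 0 0 0 0.4' | sed -n 2p\;4,6p
python3 -m jog '-0.4 0 0 0 0 0 0.5; -0.7 0 0 0 0 0 0.5; -0.76 0 0 0 0 0 0.5' >/dev/null
python3 -m jog '-0.4 0 0 0 0 0 0.5; -0.76 0.1 0 0 0 0 0.5; -0.76 0.1 0 0 0 0 0.5' >/dev/null
python3 -m jog '0 0.4 -0.4 0 0 0 0.5; 0 0.8 -0.8 0 0 0 0.5; 0 1 -1 0 0 0 0.5' >/dev/null
python3 -m jog '0 0.3 -0.4 0 0 0 0.5; 0 0.5 -0.8 0 0 0 0.5; 0 0.52 -1 0 0 0 0.5; 0 0.52 -1 0 0 0 0.5' | sed -n 2p
python3 - <<'E'
from h import *
o=bot.get_obs()['ee_pos']; t=np.array([.5533,-.1273,.050]); print(((t-o)/.08).round(3)); shot('top','top12'); shot('scene','scene12')
X=cloud('top','top12'); m=(X[...,0]>.58)&(X[...,0]<.68)&(X[...,1]>-.3)&(X[...,1]<-.2)&(X[...,2]>.29); rect(X[m],'grip')
E
```

```text
ee_pos: [0.6274, -0.257, 0.3855]
wrist_force: [0.7, 0.5, 0.4]
gripper_width: 0.0513
grip_force: 0.0
ee_pos: [0.5059, -0.1269, 0.2219]
[ 0.592 -0.005 -2.148]
grip 111 rect [ 0.6249 -0.2549] [0.0876 0.022 ] 83.32 mean [ 0.6245 -0.2561  0.3383] long axis deg 83.03
```

Lever back at rest. Now the handle: pinch it and draw the plate out.

```bash
python3 -m jog '0.3 0 -0.2 0 0 0 0.5; 0.59 0 -0.6 0 0 0 0.5; 0.59 0 -1 0 0 0 0.5' >/dev/null
python3 -m jog '0 0 -0.3 0 0 0 0.5; 0 0 -0.6 0 0 0 0.5; 0 0 -0.9 0 0 0 0.5; 0 0 -0.9 0 0 0 0.5' | sed -n 2p\;4p
python3 -m jog '0 0 -0.15 0 0 0 0.5; 0 0 -0.25 0 0 0 0.5; 0 0 -0.25 0 0 0 0.7; 0 0 -0.25 0 0 0 0.8; 0 0 -0.25 0 0 0 1; 0 0 -0.25 0 0 0 1; 0 0 -0.25 0 0 0 1' 60 | sed -n 2p\;4,6p
```

```text
ee_pos: [0.5525, -0.1275, 0.0706]
wrist_force: [0.6, 0.4, -0.4]
ee_pos: [0.5528, -0.1274, 0.0517]
wrist_force: [-0.4, 0.5, 5.5]
gripper_width: 0.0077
grip_force: 58.6
```

```bash
python3 -m jog '-0.05 0.005 0 0 0 0 1; -0.13 0.013 0 0 0 0 1; -0.23 0.022 0 0 0 0 1; -0.33 0.032 0 0 0 0 1; -0.43 0.042 0 0 0 0 1; -0.53 0.051 0 0 0 0 1; -0.63 0.061 0 0 0 0 1; -0.73 0.07 0 0 0 0 1; -0.83 0.08 0 0 0 0 1; -0.9 0.087 0 0 0 0 1' | sed -n 2p\;4,5p
python3 -m jog '-0.1 0.01 0 0 0 0 1; -0.2 0.02 0 0 0 0 1; -0.3 0.03 0 0 0 0 1; -0.4 0.038 0 0 0 0 1; -0.48 0.046 0 0 0 0 1; -0.56 0.054 0 0 0 0 1; -0.64 0.062 0 0 0 0 1; -0.7 0.068 0 0 0 0 1; -0.72 0.07 0 0 0 0 1' | sed -n 2p\;4,5p
```

```text
ee_pos: [0.4806, -0.1202, 0.0517]
wrist_force: [2.9, 3.1, 6.8]
gripper_width: 0.008
ee_pos: [0.4229, -0.1145, 0.0516]
wrist_force: [3.3, 5.8, 7.8]
gripper_width: 0.0079
```

```bash
python3 -m jog '-0.03 0.003 0 0 0 0 1; -0.06 0.006 0 0 0 0 1; -0.09 0.009 0 0 0 0 1; -0.09 0.009 0 0 0 0 1' | sed -n 2p\;4,5p
```

```text
ee_pos: [0.4155, -0.1137, 0.0516]
wrist_force: [0.6, 4.9, 10.3]
gripper_width: 0.0079
```

```bash
python3 -m jog '0.02 0 0 0 0 0 0.9; 0.02 0 0 0 0 0 0.7; 0.02 0 0 0 0 0 0.5; 0.02 0 0 0 0 0 0.5; 0.02 0 0.3 0 0 0 0.5; 0.02 0 0.6 0 0 0 0.5; 0.02 0 1 0 0 0 0.5' | sed -n 2p
python3 -m jog '0 0.1 0.4 0 0 -0.05 0; 0 0.2 0.8 0 0 -0.1 0; 0 0.3 1 0 0 -0.15 0; 0 0.4 1 0 0 -0.2 0; 0 0.5 1 0 0 -0.25 0; 0 0.6 1 0 0 -0.3 0; 0 0.7 1 0 0 -0.35 0; 0 0.8 1 0 0 -0.4 0; 0 0.9 1 0 0 -0.45 0; 0 1 1 0 0 -0.5 0'  >/dev/null
python3 -m jog '0 0 0 0 0 0 0' | sed -n 2,3p
python3 - <<'E'
from h import *
for n in('top','scene'):
    shot(n,n+'13'); cups(n,n+'13',[(.543,-.071),(.533,-.18)],(.08,.12))
a=cv2.imread('pics/scene13.png')[165:270,190:330]; b=cv2.imread('pics/top13.png')[150:255,190:330]
cv2.imwrite('pics/c10.png',cv2.resize(np.hstack([a,b]),(800,300),interpolation=cv2.INTER_CUBIC))
E
```

```text
ee_pos: [0.4169, -0.1139, 0.1317]
ee_pos: [0.4171, -0.0337, 0.2112]
orientation: [0.999, -0.047, -0.0, 0.0]
cup 0.543,-0.071 58 rect [ 0.5586 -0.0734] [0.0525 0.0264] 77.3 mean [ 0.5566 -0.0742  0.103 ] long axis deg 78.23
cup 0.533,-0.18 122 rect [ 0.5357 -0.1814] [0.0499 0.0542] 59.69 mean [ 0.5341 -0.1802  0.1014] long axis deg 168.05
cup 0.543,-0.071 123 rect [ 0.5392 -0.0751] [0.0549 0.0556] 58.6 mean [ 0.5377 -0.0804  0.0956] long axis deg 110.87
cup 0.533,-0.18 141 rect [ 0.5316 -0.1824] [0.0564 0.0537] 41.64 mean [ 0.5277 -0.1883  0.0963] long axis deg 73.0
```

View pics/c10.png

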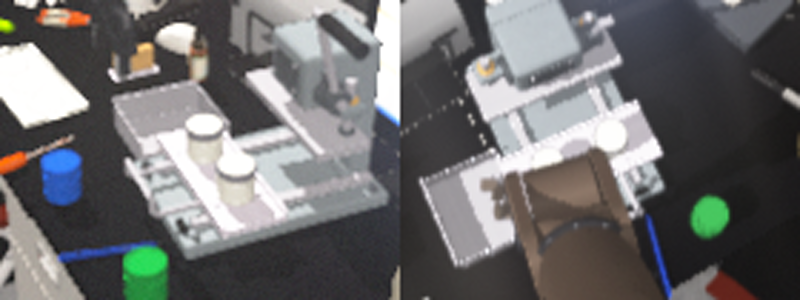

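Both caps sit fully on: the cup tops dropped 8 mm, and both cups are upright at (205,140) and (238,180). I'll take the left cup first.

```bash
python3 -m jog '0.4 -0.2 0 0 0 0 0; 0.8 -0.47 0 0 0 0 0; 0.8 -0.47 0 0 0 0 0' >/dev/null
python3 -m jog '0.4 0 0 0 0 0 0; 0.76 0 0 0 0 0 0; 0.76 0 0 0 0 0 0; 0.76 0 -0.4 0 0 0 0; 0.76 0 -0.7 0 0 0 0; 0.76 0 -0.9 0 0 0 0; 0.76 0 -0.9 0 0 0 0' | sed -n 2p
python3 -m jog '0 0 -0.3 0 0 0 0; 0 0 -0.6 0 0 0 0; 0 0 -0.85 0 0 0 0; 0 0 -0.98 0 0 0 0; 0 0 -0.98 0 0 0 0' | sed -n 2p\;4p
python3 -m jog '0 0 0 0 0 0 0.15; 0 0 0 0 0 0 0.3; 0 0 0 0 0 0 0.5;0 0 0 0 0 0 0.7; 0 0 0 0 0 0 0.8; 0 0 0 0 0 0 0.8; 0 0 0 0 0 0 0.8' 30 | sed -n 2p\;4,6p
```

```text
ee_pos: [0.5412, -0.0715, 0.1387]
ee_pos: [0.5421, -0.0716, 0.061]
wrist_force: [0.2, 0.1, -0.1]
ee_pos: [0.5424, -0.0717, 0.0617]
wrist_force: [-1.7, -0.2, 4.7]
gripper_width: 0.0553
grip_force: 30.9
```

```bash
python3 -m jog '0 0 0.2 0 0 0 0.8; 0 0 0.6 0 0 0 0.8; 0 0 1 0 0 0 0.8; 0 0 1 0 0 0 0.8' >/dev/null
python3 -m jog '0 0.3 0.3 0 0 0.02 0.8; -0.1 0.7 0.5 0 0 0.05 0.8; -0.1 1 0.5 0 0 0.05 0.8' >/dev/null
python3 -m jog '0 0.4 0 0 0 0.03 0.8; -0.1 0.8 0 0 0 0.06 0.8; -0.2 1 0 0 0 0.06 0.8' >/dev/null
python3 -m jog '-0.1 0.4 0 0 0 0.03 0.8; -0.2 0.8 0 0 0 0.06 0.8; -0.3 1 0 0 0 0.06 0.8' >/dev/null
python3 -m jog '-0.2 0.4 0 0 0 0.03 0.8; -0.4 0.8 0 0 0 0.06 0.8; -0.4 1 0 0 0 0.06 0.8' >/dev/null
python3 -m jog '-0.2 0.4 0 0 0 0.03 0.8; -0.4 0.8 0 0 0 0.07 0.8; -0.4 1 0 0 0 0.07 0.8' >/dev/null
python3 -m jog '-0.1 0.4 0 0 0 0 0.8; -0.29 0.68 0 0 0 0 0.8; -0.29 0.68 0 0 0 0 0.8; -0.29 0.68 0 0 0 0 0.8' | sed -n 2,6p
python3 -m jog '0 0 -0.3 0 0 0 0.8; 0 0 -0.6 0 0 0 0.8; 0 0 -0.9 0 0 0 0.8; 0 0 -0.95 0 0 0 0.8; 0 0 -0.95 0 0 0 0.8' | sed -n 2p
python3 -m jog '0 0 -0.3 0 0 0 0.8; 0 0 -0.6 0 0 0 0.8; 0 0 -0.8 0 0 0 0.8; 0 0 -0.9 0 0 0 0.8; 0 0 -0.98 0 0 0 0.8; 0 0 -0.98 0 0 0 0.8' | sed -n 2p\;4p
```

```text
ee_pos: [0.4076, 0.3822, 0.1807]
orientation: [0.912, 0.409, -0.0, 0.0]
wrist_force: [-0.0, 0.3, -1.8]
gripper_width: 0.0552
grip_force: 32.8
ee_pos: [0.4075, 0.3825, 0.1052]
ee_pos: [0.4069, 0.3829, 0.0265]
wrist_force: [0.3, -0.3, -1.9]
```

```bash
python3 -m jog '0 0 -0.04 0 0 0 0.8; 0 0 -0.08 0 0 0 0.8; 0 0 -0.09 0 0 0 0.8; 0 0 -0.09 0 0 0 0.8' | sed -n 2p\;4p
python3 -m jog '0 0 -0.01 0 0 0 0.8; 0 0 -0.015 0 0 0 0.8; 0 0 -0.015 0 0 0 0.8' | sed -n 2p\;4p
```

```text
ee_pos: [0.4068, 0.3828, 0.0192]
wrist_force: [-0.8, -0.3, -1.7]
ee_pos: [0.4068, 0.3828, 0.018]
wrist_force: [-0.5, 0.4, -2.2]
```

```bash
python3 -m jog '0 0 -0.01 0 0 0 0.8; 0 0 -0.015 0 0 0 0.8; 0 0 -0.015 0 0 0 0.6; 0 0 -0.015 0 0 0 0.3; 0 0 -0.015 0 0 0 0; 0 0 -0.015 0 0 0 0; 0 0 -0.015 0 0 0 0; 0 0 0.3 0 0 0 0; 0 0 0.7 0 0 0 0; 0 0 1 0 0 0 0' | sed -n 2p
python3 -m jog '0 -0.4 0.4 0 0 -0.03 0; 0.1 -0.8 0.8 0 0 -0.06 0; 0.29 -1 1 0 0 -0.06 0' >/dev/null
python3 -m jog '0 -0.4 0 0 0 -0.03 0; 0.1 -0.8 0 0 0 -0.06 0; 0.29 -1 0 0 0 -0.06 0' >/dev/null
python3 -m jog '0 -0.4 0 0 0 -0.03 0; 0.1 -0.8 0 0 0 -0.06 0; 0.3 -1 0 0 0 -0.06 0' >/dev/null
python3 -m jog '0 -0.4 0 0 0 -0.03 0; 0.1 -0.8 0 0 0 -0.06 0; 0.3 -1 0 0 0 -0.06 0' >/dev/null
python3 -m jog '0 -0.4 0 0 0 -0.03 0; 0 -0.8 0 0 0 -0.06 0; 0 -1 0 0 0 -0.06 0' >/dev/null
python3 -m jog '0 -0.4 0 0 0 0 0; 0 -0.8 0 0 0 0 0; 0 -1 0 0 0 0 0; 0 -1 0 0 0 0 0' | sed -n 2,3p
python3 - <<'E'
from h import *
shot('scene','scene14'); cups('scene','scene14',[(.533,-.18)],(.08,.12)); cups('scene','scene14',[(.407,.383)],(.04,.07))
o=bot.get_obs()['ee_pos']; print(((np.array([.533,-.18,.061])-o)/.08).round(3))
E
```

```text
ee_pos: [0.407, 0.3829, 0.0992]
ee_pos: [0.5014, -0.0974, 0.178]
orientation: [0.999, -0.048, -0.0, -0.0]
cup 0.533,-0.18 144 rect [ 0.532  -0.1836] [0.0541 0.0557] 80.19 mean [ 0.5275 -0.1886  0.0961] long axis deg 79.12
cup 0.407,0.383 72 rect [0.4047 0.3821] [0.0589 0.0526] 85.58 mean [0.4025 0.3754 0.053 ] long axis deg 69.85
[ 0.396 -1.04  -1.462]
```

```bash
python3 -m jog '0.2 -0.5 0 0 0 0 0; 0.4 -1 0 0 0 0 0; 0.4 -1 0 0 0 0 0; 0.4 -1 -0.3 0 0 0 0; 0.4 -1 -0.5 0 0 0 0; 0.4 -1 -0.5 0 0 0 0' | sed -n 2p
python3 -m jog '0 -0.03 -0.3 0 0 0 0; 0 -0.03 -0.6 0 0 0 0; 0 -0.03 -0.85 0 0 0 0; 0 -0.03 -0.96 0 0 0 0; 0 -0.03 -0.96 0 0 0 0' | sed -n 2p\;4p
python3 -m jog '0 0 0 0 0 0 0.15; 0 0 0 0 0 0 0.3; 0 0 0 0 0 0 0.5;0 0 0 0 0 0 0.7; 0 0 0 0 0 0 0.8; 0 0 0 0 0 0 0.8; 0 0 0 0 0 0 0.8' 30 | sed -n 2p\;4,6p
```

```text
ee_pos: [0.5328, -0.176, 0.1371]
ee_pos: [0.5334, -0.1794, 0.0615]
wrist_force: [0.3, -0.2, 1.4]
ee_pos: [0.5336, -0.1797, 0.0621]
wrist_force: [-1.8, -0.5, 4.6]
gripper_width: 0.0557
grip_force: 31.1
```

```bash
python3 -m jog '0 0 0.2 0 0 0 0.8; 0 0 0.6 0 0 0 0.8; 0 0 1 0 0 0 0.8; 0 0 1 0 0 0 0.8' >/dev/null
python3 -m jog '0 0.3 0.3 0 0 0 0.8; 0 0.7 0.5 0 0 0 0.8; 0 1 0.5 0 0 0 0.8' >/dev/null
python3 -m jog '0 0.4 0 0 0 0.03 0.8; 0 0.8 0 0 0 0.05 0.8; 0 1 0 0 0 0.05 0.8' >/dev/null
python3 -m jog '-0.1 0.4 0 0 0 0.03 0.8; -0.2 0.8 0 0 0 0.05 0.8; -0.3 1 0 0 0 0.05 0.8' >/dev/null
python3 -m jog '-0.2 0.4 0 0 0 0.03 0.8; -0.4 0.8 0 0 0 0.05 0.8; -0.5 1 0 0 0 0.05 0.8' >/dev/null
python3 -m jog '-0.2 0.4 0 0 0 0.03 0.8; -0.4 0.8 0 0 0 0.05 0.8; -0.5 1 0 0 0 0.05 0.8' >/dev/null
python3 -m jog '-0.1 0.2 0 0 0 0 0.8; -0.26 0.41 0 0 0 0 0.8; -0.26 0.41 0 0 0 0 0.8; -0.26 0.41 0 0 0 0 0.8' | sed -n 2,6p
python3 -m jog '0 0 -0.3 0 0 0 0.8; 0 0 -0.6 0 0 0 0.8; 0 0 -0.9 0 0 0 0.8; 0 0 -0.95 0 0 0 0.8; 0 0 -0.95 0 0 0 0.8' | sed -n 2p
python3 -m jog '0 0 -0.3 0 0 0 0.8; 0 0 -0.6 0 0 0 0.8; 0 0 -0.8 0 0 0 0.8; 0 0 -0.95 0 0 0 0.8; 0 0 -1 0 0 0 0.8; 0 0 -1 0 0 0 0.8' | sed -n 2p\;4p
python3 -m jog '0 0 -0.04 0 0 0 0.8; 0 0 -0.07 0 0 0 0.8; 0 0 -0.09 0 0 0 0.8; 0 0 -0.09 0 0 0 0.8' | sed -n 2p\;4p
```

```text
ee_pos: [0.4089, 0.2529, 0.1812]
orientation: [0.965, 0.262, 0.0, 0.0]
wrist_force: [-0.0, -1.0, -2.1]
gripper_width: 0.0552
grip_force: 32.7
ee_pos: [0.4089, 0.253, 0.1055]
ee_pos: [0.4087, 0.2533, 0.0256]
wrist_force: [-0.2, 0.4, -2.0]
ee_pos: [0.4085, 0.2532, 0.0181]
wrist_force: [-0.1, 0.5, -0.1]
```

Touching now. I'll release, retreat clear and check everything.

```bash
python3 -m jog '0 0 -0.01 0 0 0 0.8; 0 0 -0.01 0 0 0 0.6; 0 0 -0.01 0 0 0 0.3; 0 0 -0.01 0 0 0 0; 0 0 -0.01 0 0 0 0; 0 0 -0.01 0 0 0 0; 0 0 0.3 0 0 0 0; 0 0 0.7 0 0 0 0; 0 0 1 0 0 0 0' | sed -n 2p
python3 -m jog '0.2 -0.4 0.5 0 0 0 0; 0.3 -0.8 1 0 0 0 0; 0.3 -1 1 0 0 0 0' >/dev/null
python3 -m jog '0 -0.5 0.5 0 0 0 0; 0 -1 1 0 0 0 0; 0 -1 1 0 0 0 0' >/dev/null
python3 -m jog '0 -0.5 0 0 0 0 0; 0 -1 0 0 0 0 0; 0 -1 0 0 0 0 0' >/dev/null
python3 -m jog '0 -0.5 0 0 0 0 0; 0 -1 0 0 0 0 0; 0 -1 0 0 0 0 0' >/dev/null
python3 -m jog '0 -0.5 0 0 0 0 0; 0 -1 0 0 0 0 0; 0 -1 0 0 0 0 0' >/dev/null
python3 -m jog '0 -0.5 0 0 0 0 0; 0 -1 0 0 0 0 0; 0 -1 0 0 0 0 0' >/dev/null
python3 -m jog '0 -0.5 0 0 0 0 0; 0 -1 0 0 0 0 0; 0 -1 0 0 0 0 0; 0 -1 0 0 0 0 0' | sed -n 1,3p
python3 - <<'E'
from h import *
shot('top','top15'); cups('top','top15',[(.407,.383),(.4085,.253)],(.035,.07))
X=cloud('top','top15'); 
m=(X[...,0]>.5)&(X[...,0]<.64)&(X[...,1]>.18)&(X[...,1]<.32)&(X[...,2]>.045)&(X[...,2]<.08); rect(X[m],'rib')
m=(X[...,0]>.58)&(X[...,0]<.68)&(X[...,1]>-.3)&(X[...,1]<-.2)&(X[...,2]>.29); rect(X[m],'grip')
im=cv2.imread('pics/top15.png'); cv2.imwrite('pics/c11.png',cv2.resize(im[140:300,135:348],(800,600),interpolation=cv2.INTER_CUBIC))
E
```

```text
ee_pos: [0.4085, 0.2532, 0.0991]
time_s: 90.65
ee_pos: [0.4327, -0.3048, 0.2576]
orientation: [0.965, 0.263, -0.0, -0.001]
cup 0.407,0.383 146 rect [0.4078 0.3823] [0.0549 0.0539] 89.47 mean [0.4071 0.3821 0.0567] long axis deg 59.88
cup 0.4085,0.253 136 rect [0.409  0.2526] [0.0539 0.0524] 60.35 mean [0.409  0.253  0.0572] long axis deg 24.54
rib 79 rect [0.5751 0.2387] [0.0192 0.072 ] 84.42 mean [0.5748 0.2383 0.0654] long axis deg 173.81
grip 114 rect [ 0.6264 -0.2551] [0.0893 0.0238] 84.53 mean [ 0.6248 -0.2563  0.3378] long axis deg 83.82
```

View pics/c11.png

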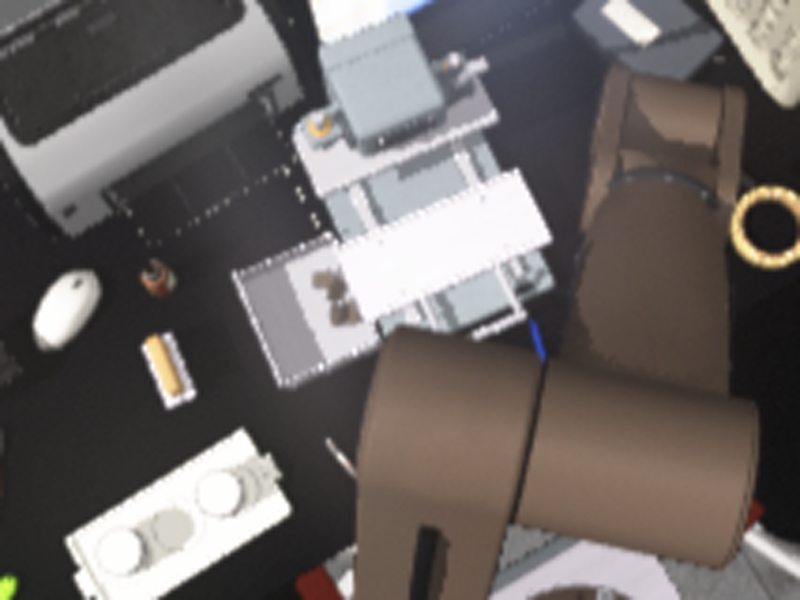

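The two cups stand in the sample tray at (120,550) and (220,492), and the scraper is upright at (167,370). The chips are in the catch tray, the plate is out and the lever is up. Handing in.

```bash
python3 -c "from cell import workorder; print(workorder.close_job())"
```

```text
the job is handed in; nothing more can be done
None
```

I handed the job in at about 91 s, but no verdict came back: by the last camera check all four chips were in the catch tray, both cups stood capped in the sample tray, and the scraper, lever and plate were where they should be; one uncertainty is a brief 54 N wrist force as the plate met its home stop, which I judged to be the handle rather than the arm.

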